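Check the coffee mill's hold-down screw with the torque key

TASK

Check that the coffee mill's hold-down screw is tight: fit the torque key over the square screw head with its handle pointing away from the mill, and let go of it so that it rests flat on the oak foot. Then take it again by its handle and pull clockwise until the handle's rod stands between the two marks on the scale, never past the second one, and hold it there for a second: the screw must not turn. Ease off, then lay the key back flat on the cork mat; never drop it, and do not disturb the cups or the bowl.

Things in the scene. Friction and masses are not known exactly. Their poses are not given: they have to be found in the camera images.
- mill: fixed hand coffee mill on an oak foot screwed to the table. Foot 130 x 310 x 30 mm (x, y, z), its top at z = 30 mm; it reaches from y = -185 to +125 mm. Origin on the table at foot x = 0. The dark wooden mill box (105 mm square) stands centred at (0, -120) mm, up to 205 mm high with its crank; the hold-down screw is at (0, +40) mm. z up
- hold_screw (a joint): turn of the hold-down screw, rad, positive clockwise from above. It is already tight: it reads 0 at rest and only winds up elastically (60 N m per rad), about 0.03 rad at the right pull; beyond 0.07 either way it has been forced
- screw_top (a point): centre of the top of the hold-down screw: dark steel square head 20 x 20 mm, sides parallel to the mill's x and y (at rest), standing 22 mm proud of the foot, with a 3 mm high, 12 mm round boss on it; this point is 25 mm above the foot's top
- mat: fixed cork mat on the table, 320 x 140 x 4 mm (x, y, z), origin at the centre of its underside
- key: steel torque key, 0.40 kg, loose, lying flat on the mat. Origin: centre of its head's underside. Head: block 46 x 46 x 18 mm with a 23 mm square through hole, chamfered, sides parallel to the key's x and y. A rigid shank 16 mm wide, 18 mm high runs from it along +x to x = 96 mm, underside level with the head's. Centre of mass at about x = 48 mm. z up
- key_shank (a point): middle of the rigid shank, the place to carry the key by: 55 mm along +x from the key's origin, 9 mm above its underside
- key_handle (a joint): swing of the handle against its spring, rad: 0 straight, positive when pulled clockwise from above (to the key's -y). 3.5 N m per rad; the pivot is 105 mm from the knob (10 N at the knob for 0.30 rad). First mark 0.18, second 0.42. The loose fit on the screw lets the whole key turn up to about 0.15 rad either way before the handle bends
- key_knob (a point): middle of the upright round wooden knob near the end of the handle, 22 mm across and 30 mm high, from 16 to 46 mm above the key's underside; this point is 33 mm above the underside, 200 mm from the key's origin along +x when straight
- mug: off-white mug, 86 mm across, 85 mm high, handle to its +y, bystander; origin at the centre of its underside
- beaker: dark brown stoneware beaker without handle, 74 mm across, 100 mm high, bystander; origin at the centre of its underside
- bowl: greyish-brown stoneware bowl, 120 mm across, 55 mm high, bystander; origin at the centre of its underside
- key_pivot (a point): pivot of the spring handle at the shank's end, 95 mm along +x from the key's origin. Below the handle's 5 mm wide rod an aluminium scale sector, fixed to the shank, spreads to the key's -y side with two dark radial marks, 0.18 and 0.42 rad from straight
Not all that is in view belongs to the job. Several things have the shape of the key; the one meant has the colours described above.

How it is judged:
By the outcome, as a careful person would: the job done as asked, in the order asked, and still so for the second after the job is handed in, with the robot touching nothing.
It also fails if it takes over 72 s, if anything falls off the work surface, if the arm or the gripper's body presses on something with over 40 N, if the wrist force passes 120 N, or if a joint passes its speed limit or range.

ROBOT

A 6-joint arm with a two-finger parallel gripper is mounted at the origin on the work surface. World frame = base frame: x ahead of the robot, y to its left, z up, the work surface at z = 0. Lengths are in m, angles in rad, forces in N, time in s.
With the tool pointing down it reaches from about 0.375 to 0.9 m from the base axis. Payload 3.1 kg.
Tool frame: the origin (TCP) lies midway between the tips of the shut fingers; the grasp point (between the pads) lies 19 mm behind it; z points along the fingers, y is the line along which they close (so a half turn about z gives the same grasp; the last joint's range is limited). The gripper opens to 85 mm and grips with 20 to 120 N. Pads are 22 mm wide; open, the fingers measure 114 mm over their backs; the gripper's body (76 mm by 85 mm) begins 54 mm behind the grasp point. The pads swing forward as they close: fully open they stand 13 mm farther back than shut.
Start: joints at [1.127, 0.527, 1.433, -0, 1.181, -0.178], TCP at [0.164, 0.603, 0.231] pointing down, gripper open.
Joint ranges: [-3.08, 3.08], [-0.75, 2.2], [0.22, 2.44], [-1.43, 4.57], [0, 2.65], [-2.85, 2.85]. Speed limits (rad/s): [2.79, 2.79, 3.14, 3.14, 3.14, 3.14].

INTERFACE

Orientations are given as a unit quaternion [w, x, y, z].
In Python, from station import r, optics, ticket gives the robot as it stands.
- The arm moves only by the tool jog_arm, never from a script. Its argument "plan" is a list of rows, each a list of 5 numbers: the shift along the tool's x, y, z in cm, then the turn about the tool's z in degrees, then the finger opening in cm, from 0 to 8.54. A call has 1 to 8 rows; each row is the pose to reach, as a shift and turn from the pose commanded when the call began, along the tool's axes at that moment; what a row does not reach only later rows make up. A row lasts 1/10 s, in which the tool goes at most 50 mm and 8.59 degrees, less where a joint would pass 70% of its speed; a pose out of reach is approached as far as the arm can. A call with a gripper value outside its range is refused whole. The fingers move at their own pace and stop on an object; "force" is the grip in N (left out, the last holds). Time passes only in rows, so rows that repeat a pose let the fingers close. It gives the time, the measured TCP pose, the force, the opening and the grip force at its end, in the units of the state.
- r.observe(): the state, without advancing time (a new reading comes with each control period).
- optics.snapshot(name): name is "side" or "top"; returns the picture (384x512x3 uint8, red, green, blue); there is no depth.
- optics.calibration(name): a dict with "fx", "fy", "cx", "cy" (pixels), "rvec" (rotation vector, rad) and "tvec" (3), from world to camera coordinates, as OpenCV has them. Camera axes: x right, y down, z forward; pixel columns grow to the right and rows downward; lengths in m; the calibration is good to about 2 mm. A picture is of the moment at which its call begins. calibration takes no time and is no camera call.
- ticket.sign_off(): hands the job in; it is judged then, once.
The state is a dict: "time": time; "joints": joint angles; "joint_vel": joint speeds; "effort": joint torques, N m; "eef_pos": TCP position; "tcp_rot": TCP orientation; "force": force on the tool from outside, world axes, zero at the start; "moment": the same for the moment, N m; "gripper_width": opening from 0.0 (shut) to 1.0 (fully open); "gripper_force": force on a finger pad.
Only numpy, scipy, OpenCV 4.12 (cv2) and the standard library are available. Lean on these libraries where they do the work, as an engineer would, in place of code of your own. Each camera call takes 0.05 s, during which the arm holds its last target. There are 200 camera calls.

## Working session

There is one attempt and no reset: what is moved stays moved. The work goes in short steps, Python scripts to look and compute and a tool call to move; the robot and the scene stay as the last step left them, time stands still between calls to the robot, and variables do not carry over. Pictures are saved under pics/ and viewed, at most 10 in all, crops included, and the job is handed in when it is done.

Besides the shell and the picture viewer there is one more tool, called as name(argument=value, ...) on one line, values as JSON. jog_arm: Moves the arm, as the interface text tells. Its arguments: {"type":"object","properties":{"plan":{"type":"array"},"force":{"type":"number"}},"required":["plan"]}

```bash
ls; mkdir -p pics
python3 - <<'E'
from station import r,optics,ticket
import cv2,json
for n in("side","top"):
    im=optics.snapshot(n); cv2.imwrite(f"pics/{n}0.png",cv2.cvtColor(im,cv2.COLOR_RGB2BGR)); print(n,optics.calibration(n))
s=r.observe();print(s)
E
```

```text
pics
side {'fx': 481.790096553288, 'fy': 481.790096553288, 'cx': 261.9609415560917, 'cy': 189.4075338379273, 'rvec': array([ 2.37198886, -0.57829332,  0.2067167 ]), 'tvec': array([-0.43353196,  0.24618496,  1.32580927])}
top {'fx': 377.48701647746867, 'fy': 377.48701647746867, 'cx': 259.8437811669493, 'cy': 191.93579546425624, 'rvec': array([ 2.19947759, -2.17741141,  0.08981028]), 'tvec': array([0.02088567, 0.53767688, 1.28666042])}
{'time': 0.1, 'joints': array([ 1.12752742e+00,  5.28358360e-01,  1.43377753e+00, -2.25652091e-05,
        1.18142261e+00, -1.78502717e-01]), 'joint_vel': array([-0.00203928, -0.00186339, -0.00380284, -0.00242626,  0.00038268,
        0.00028497]), 'effort': array([-1.45358490e-04, -4.43303418e+01, -1.78584981e+01, -2.28305253e-04,
        3.88798333e-03, -1.96461923e-05]), 'eef_pos': array([0.1632476 , 0.60262865, 0.23043954]), 'tcp_rot': array([-2.90743753e-04,  1.31992440e-01,  9.91250236e-01, -9.38993908e-04]), 'force': array([-0.20571895,  0.70651356,  1.74501984]), 'moment': array([ 0.03545035, -0.01808055, -0.01359963]), 'gripper_force': 0.0, 'gripper_width': 1.0036521268232728}
```

View pics/side0.png

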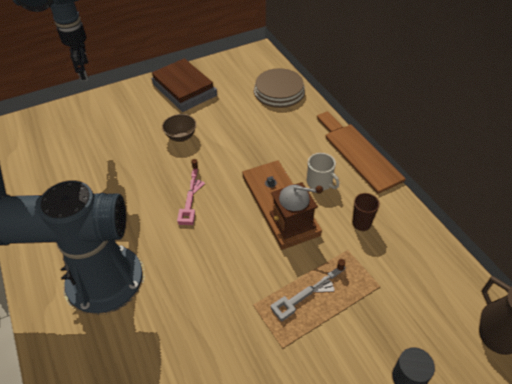

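View pics/top0.png

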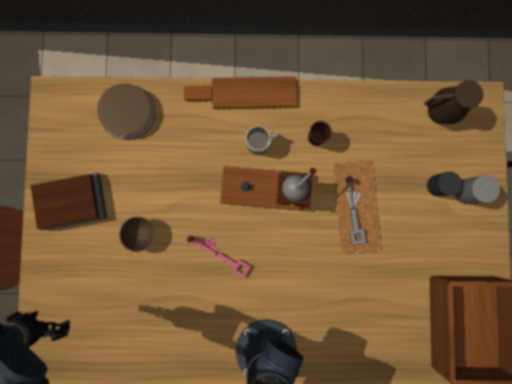

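The side view shows the grey key on the cork mat (head at 283,308, knob at 341,265), with the screw at (271,183). In the top view the key head is at (359,237), its knob at (350,180) and the screw at (248,187). The pink key is a decoy.

```bash
cat > h.py <<'E'
import numpy as np,cv2
from station import r,optics,ticket
def cal(n):
    c=optics.calibration(n);R=cv2.Rodrigues(np.array(c['rvec']))[0];K=np.array([[c['fx'],0,c['cx']],[0,c['fy'],c['cy']],[0,0,1]])
    return K,R,np.array(c['tvec'])
def plane(n,uv,z):
    K,R,t=cal(n);o=-R.T@t;d=R.T@np.linalg.inv(K)@np.array([uv[0],uv[1],1.]);return o+d*(z-o[2])/d[2]
def proj(n,p):
    K,R,t=cal(n);q=K@(R@np.array(p)+t);return q[:2]/q[2]
def tri(a,b):
    A=[];B=[]
    for n,uv in(("side",a),("top",b)):
        K,R,t=cal(n);P=K@np.c_[R,t]
        for i in(0,1):
            q=P[i]-uv[i]*P[2];A.append(q[:3]);B.append(-q[3])
    x,res,_,_=np.linalg.lstsq(np.array(A),np.array(B),rcond=None);return x,res
def snap(n,f=None,box=None,k=4):
    im=cv2.cvtColor(optics.snapshot(n),cv2.COLOR_RGB2BGR)
    if f:
        o=im if box is None else cv2.resize(im[box[1]:box[3],box[0]:box[2]],None,fx=k,fy=k,interpolation=cv2.INTER_CUBIC)
        cv2.imwrite(f"pics/{f}.png",o)
    return im
E
python3 - <<'E'
from h import *
a=cv2.imread("pics/top0.png");b=cv2.imread("pics/side0.png")
A=cv2.resize(a[145:255,215:385],None,fx=4.5,fy=4.5,interpolation=cv2.INTER_CUBIC)
cv2.imwrite("pics/topc.png",A)
B=cv2.resize(b[145:345,235:385],None,fx=3,fy=3,interpolation=cv2.INTER_CUBIC)
cv2.imwrite("pics/sidec.png",B)
for n,uv,z in[("top",(248,187),.055),("top",(359,237),.02),("top",(350,180),.05),("side",(271,183),.055),("side",(283,308),.02),("side",(341,265),.05)]:print(n,plane(n,uv,z).round(3))
# masks: grey key
for n,im,box in(("top",a,(330,160,385,255)),("side",b,(255,250,385,345))):
    x0,y0,x1,y1=box;h=cv2.cvtColor(im[y0:y1,x0:x1],cv2.COLOR_BGR2HSV)
    m=((h[...,1]<60)&(h[...,2]>60)).astype('uint8')
    k,l,st,c=cv2.connectedComponentsWithStats(m)
    for i in range(1,k):
        if st[i,4]>15:print(n,st[i]+np.array([x0,y0,0,0,0]),c[i]+[x0,y0])
E
```

```text
top [0.551 0.067 0.055]
top [ 0.386 -0.316  0.02 ]
top [ 0.579 -0.279  0.05 ]
side [0.548 0.056 0.055]
side [ 0.388 -0.312  0.02 ]
side [ 0.579 -0.286  0.05 ]
top [347 183  19  61 420] [354.51666667 215.55952381]
side [271 269  71  52 794] [303.37405542 295.40680101]
```

View pics/topc.png

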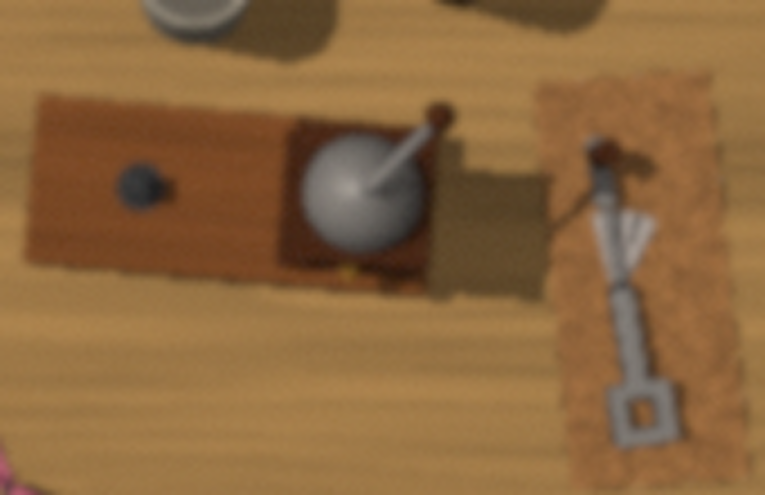

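View pics/sidec.png

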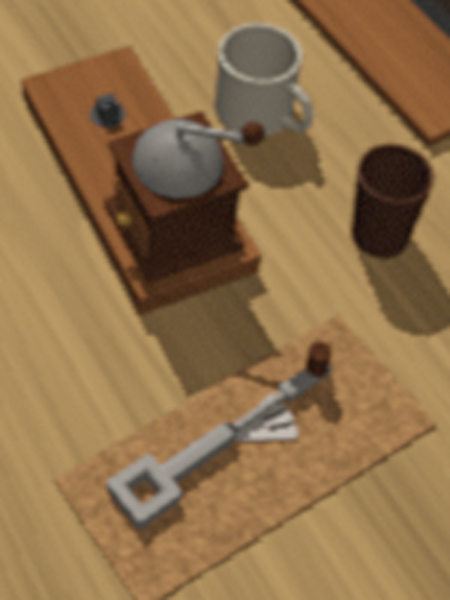

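The crops show the screw at top (247,187) and side (271,181). The key's hole centre is at top (358,236) and side (283,306). Next I'll compute poses.

Run:
```python
from h import *
T=lambda u,v:((u+.5)/4.5-.5+215,(v+.5)/4.5-.5+145)
S=lambda u,v:((u+.5)/3-.5+235,(v+.5)/3-.5+145)
print('screw',plane('top',T(141,187),.055).round(4),plane('side',S(107,107),.055).round(4),tri(S(107,107),T(141,187)))
print('hole',plane('top',T(643,411),.022).round(4),plane('side',S(145,484),.022).round(4))
print('knobtop',plane('top',T(606,150),.05).round(4),plane('side',S(319,350),.05).round(4))
print('shank end top',plane('top',T(622,290),.022).round(4))
hc=np.array([plane('top',T(*p),.022)[:2] for p in((607,388),(668,378),(682,438),(618,447))]);print('head',hc.round(4).tolist(),hc.mean(0))
fc=[plane('top',T(*p),.03)[:2] for p in((40,93),(25,263),(280,283),(290,115))];print('foot',np.round(fc,4).tolist())
fs=[plane('side',S(*p),.03)[:2] for p in((23,80),(131,47),(148,300),(259,258))];print('footside',np.round(fs,4).tolist())
# fit foot orientation by colour mask in top: long edge lines
a=cv2.imread("pics/top0.png")
mat=[plane('top',T(*p),.004)[:2] for p in((535,85),(712,72),(745,480),(575,490))];print('mat',np.round(mat,4).tolist())
```

```text
screw [0.5538 0.0736 0.055 ] [0.5516 0.0667 0.055 ] (array([0.55503767, 0.07368176, 0.04629826]), array([0.05065344]))
hole [ 0.3893 -0.3104  0.022 ] [ 0.3906 -0.3075  0.022 ]
knobtop [ 0.586  -0.2767  0.05  ] [ 0.5854 -0.2766  0.05  ]
shank end top [ 0.4814 -0.2951  0.022 ]
head [[0.4065, -0.283], [0.4145, -0.3298], [0.3691, -0.34], [0.3618, -0.291]] [ 0.38799331 -0.31094036]
foot [[0.6275, 0.1526], [0.4971, 0.1618], [0.4839, -0.0323], [0.6126, -0.0391]]
footside [[0.5008, 0.1622], [0.6265, 0.1518], [0.4823, -0.1467], [0.6006, -0.1535]]
mat [[0.6419, -0.2327], [0.6537, -0.3719], [0.3364, -0.3936], [0.3275, -0.2621]]
```

jog_arm(plan=[[0, 0, -5, 8, 8.5], [-10, -9, -5, 16, 8.5], [-20, -18, -5, 24, 8.5], [-30, -27, -5, 32, 8.5], [-39.5, -36.2, -5, 40, 8.5], [-39.5, -36.2, -5, 48, 8.5], [-39.5, -36.2, -5, 56, 8.5], [-39.5, -36.2, -5, 64, 8.5]])

```text
time: 0.9
eef_pos: [0.3517, 0.3059, 0.2812]
tcp_rot: [-0.0, 0.639, 0.769, -0.0]
force: [1.2, -0.1, 0.0]
gripper_width: 0.998
gripper_force: 0.0
```

```bash
cat >> h.py <<'E'
from scipy.spatial.transform import Rotation as Ro
def st():
    s=r.observe();q=s['tcp_rot'];R=Ro.from_quat([q[1],q[2],q[3],q[0]]).as_matrix();yaw=np.degrees(np.arctan2(R[1,1],R[0,1]))
    print('t',round(s['time'],2),'pos',s['eef_pos'].round(4),'yaw_y',yaw.round(2),'tilt',R[:,2].round(3),'F',s['force'].round(1),'M',s['moment'].round(2),'w',round(s['gripper_width']*85.4,1),'gf',round(s['gripper_force'],1),'j',s['joints'].round(2));return s,R,yaw
def go(p,yaw):
    "rows to reach world TCP p with tool-y yaw in degrees"
    s,R,y=st();d=R.T@(np.array(p)-s['eef_pos'])*100;print('row',d.round(2),'turn',round((y-yaw+180)%360-180,1))
E
python3 -c "
from h import *
go((.441,-.301,.1),-80.3)"
```

```text
t 0.9 pos [0.3517 0.3059 0.2812] yaw_y 10.52 tilt [-0. -0. -1.] F [ 1.2 -0.1  0. ] M [-0.06  0.02  0.01] w 85.2 gf 0.0 j [ 0.48  0.25  1.75 -0.    1.14  0.29]
row [-61.3   -2.3   18.12] turn 90.8
```

jog_arm(plan=[[-4, 2, 0, 8, 8.5], [-9, 3, 0, 16, 8.5], [-14, 3, 0, 24, 8.5], [-19, 3, 0, 32, 8.5], [-24, 3, 0, 40, 8.5], [-29, 2.5, 0, 48, 8.5], [-34, 2, 0, 56, 8.5], [-39, 1, 0, 64, 8.5]])

```text
time: 1.7
eef_pos: [0.4344, -0.0731, 0.2813]
tcp_rot: [0.0, 0.95, 0.313, 0.0]
force: [0.7, 0.1, 0.3]
gripper_width: 0.995
gripper_force: 0.0
```

```bash
python3 -c "
from h import *
go((.441,-.301,.08),-80.3)"
```

```text
t 1.7 pos [ 0.4344 -0.0731  0.2813] yaw_y -53.51 tilt [ 0.  0. -1.] F [0.7 0.1 0.3] M [-0.01 -0.03  0.04] w 84.9 gf 0.0 j [-0.42  0.21  1.81  0.    1.13  0.51]
row [-13.03  18.71  20.13] turn 26.8
```

jog_arm(plan=[[-3, 4, 0, 7, 8], [-6, 8, 0, 14, 6], [-9, 12, 3, 21, 5], [-12, 16, 8, 26.8, 4.5], [-13, 18.7, 13, 26.8, 4.5], [-13, 18.7, 17, 26.8, 4.5], [-13, 18.7, 20, 26.8, 4.5], [-13, 18.7, 21.5, 26.8, 4.5]])

```text
time: 2.5
eef_pos: [0.44, -0.2976, 0.0614]
tcp_rot: [-0.003, 0.996, 0.087, -0.003]
force: [0.0, -0.4, 0.5]
gripper_width: 0.526
gripper_force: 0.0
```

```bash
python3 -c "
from h import *
go((.441,-.301,.008),-80.3)
snap('side','s1',(225,220,385,345),5)"
```

```text
t 2.5 pos [ 0.44   -0.2976  0.0614] yaw_y -80.08 tilt [-0.006  0.006 -1.   ] F [ 0.  -0.4  0.5] M [ 0.03 -0.01  0.02] w 44.9 gf 0.0 j [-0.81  0.67  1.79 -0.    0.69  0.59]
row [0.07 0.39 5.33] turn 0.2
```

View pics/s1.png

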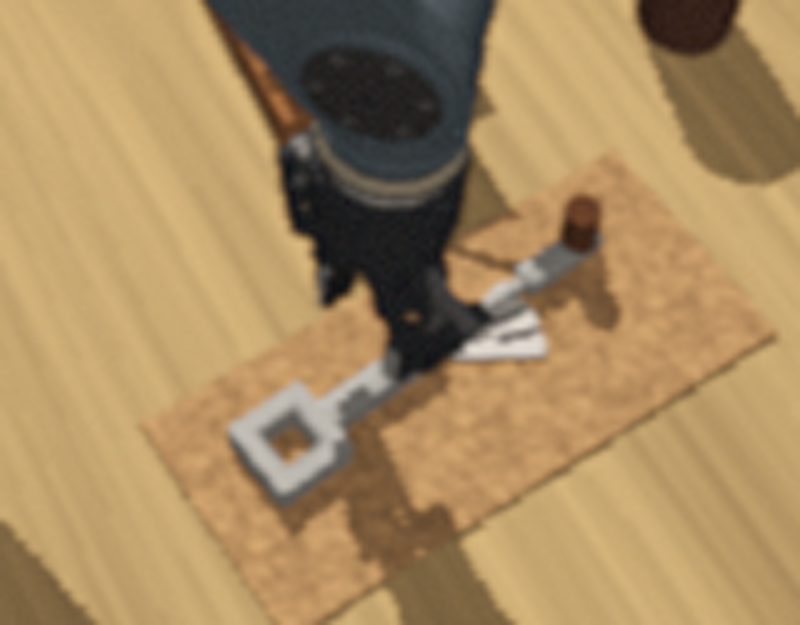

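The gripper straddles the shank, with its fingers near (420,340) and the head at (290,440). I'm going down and closing.

jog_arm(plan=[[0, 0.3, 2, 0, 4.5], [0, 0.3, 4, 0, 4.5], [0, 0.3, 5.2, 0, 4.5], [0, 0.3, 5.2, 0, 4.5], [0, 0.3, 5.2, 0, 3], [0, 0.3, 5.2, 0, 2], [0, 0.3, 5.2, 0, 1], [0, 0.3, 5.2, 0, 0.5]], force=70)

```text
time: 3.35
eef_pos: [0.4436, -0.3021, 0.0157]
tcp_rot: [0.001, 0.996, 0.087, 0.001]
force: [-0.9, 0.8, 6.4]
gripper_width: 0.158
gripper_force: 68.8
```

jog_arm(plan=[[0, 0, 0, 0, 0.5], [0, 0, 0, 0, 0.5], [0, 0, 0, 0, 0.5]], force=70)

```text
time: 3.65
eef_pos: [0.4436, -0.3021, 0.0157]
tcp_rot: [0.001, 0.996, 0.087, 0.001]
force: [-0.8, -0.1, 6.8]
gripper_width: 0.151
gripper_force: 68.8
```

```bash
python3 -c "
from h import *
go((.441,-.301,.008),-80.3)"
```

```text
t 3.65 pos [ 0.4436 -0.3021  0.0157] yaw_y -79.98 tilt [ 0.002 -0.002 -1.   ] F [-0.8 -0.1  6.8] M [ 0.06  0.04 -0.04] w 12.9 gf 68.8 j [-0.81  0.76  1.8   0.    0.58  0.59]
row [-0.24 -0.15  0.77] turn 0.3
```

jog_arm(plan=[[0, 0, 0, 0, 3], [0, 0, 0, 0, 3.5], [-0.1, 0, 0.3, 0, 3.5], [-0.2, 0, 0.7, 0, 3.5], [-0.2, 0, 0.7, 0, 3.5], [-0.2, 0, 0.7, 0, 2], [-0.2, 0, 0.7, 0, 0.5], [-0.2, 0, 0.7, 0, 0.5]], force=80)

```text
time: 4.45
eef_pos: [0.4409, -0.3019, 0.0074]
tcp_rot: [0.0, 0.996, 0.087, -0.0]
force: [-0.5, -0.3, 0.1]
gripper_width: 0.162
gripper_force: 79.6
```

jog_arm(plan=[[0, 0, 0, 0, 0.5], [0, 0, 0, 0, 0.5], [0, 0, 0, 0, 0.5]], force=80)

```text
time: 4.75
eef_pos: [0.4409, -0.3018, 0.0073]
tcp_rot: [-0.0, 0.996, 0.087, -0.0]
force: [0.0, -0.6, 0.5]
gripper_width: 0.161
gripper_force: 79.6
```

```bash
python3 -c "
from h import *
go((.441,-.301,.008),-80.3)"
```

```text
t 4.75 pos [ 0.4409 -0.3018  0.0073] yaw_y -79.97 tilt [-0.  0. -1.] F [ 0.  -0.6  0.5] M [-0.01  0.1  -0.01] w 13.7 gf 79.6 j [-0.81  0.77  1.81 -0.    0.56  0.59]
row [ 0.03 -0.08 -0.07] turn 0.3
```

jog_arm(plan=[[0, 0, -1, 0, 0.5], [0, 0, -3, 0, 0.5], [0, 0, -6, 0, 0.5], [0, 0, -10, 0, 0.5], [0, 0, -15, 0, 0.5], [0, 0, -20, 0, 0.5], [0, 0, -24, 0, 0.5], [0, 0, -26, 0, 0.5]])

```text
time: 5.55
eef_pos: [0.4417, -0.3024, 0.2717]
tcp_rot: [0.003, 0.996, 0.087, 0.002]
force: [0.4, -1.1, -3.9]
gripper_width: 0.162
gripper_force: 79.2
```

jog_arm(plan=[[0, 0, 0, 0, 0.5], [0, 0, 0, 0, 0.5]])

```text
time: 5.75
eef_pos: [0.4401, -0.3009, 0.2666]
tcp_rot: [-0.001, 0.996, 0.087, -0.001]
force: [0.5, 0.1, -4.4]
gripper_width: 0.16
gripper_force: 79.1
```

```bash
python3 -c "
from h import *
snap('side');snap('side','s2',(200,100,400,300),3)
go((.559,.125,.268),-3.9)"
```

```text
t 5.85 pos [ 0.4397 -0.3005  0.2651] yaw_y -79.97 tilt [-0.003  0.004 -1.   ] F [ 0.4  0.7 -4.6] M [-0.01  0.03 -0.03] w 14.0 gf 79.1 j [-0.81  0.36  1.62  0.    1.16  0.59]
row [ 19.16 -39.83  -0.17] turn -76.1
```

View pics/s2.png

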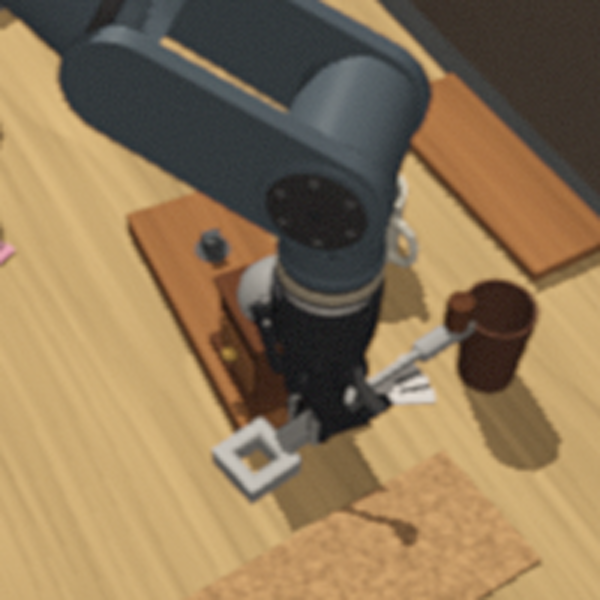

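The key is held level (head at 257,457 in the crop). Now I'm carrying it over the mill at z 0.265.

jog_arm(plan=[[1, -2, 0, -4, 0.5], [3, -6, 0, -11, 0.5], [5, -10, 0, -19, 0.5], [7, -15, 0, -27, 0.5], [9, -19.5, 0, -35, 0.5], [11, -24, 0, -43, 0.5], [13, -28, 0, -51, 0.5], [15, -32, 0, -59, 0.5]])

```text
time: 6.65
eef_pos: [0.5319, 0.0417, 0.265]
tcp_rot: [-0.002, 0.822, 0.569, -0.002]
force: [1.1, -0.6, -3.6]
gripper_width: 0.163
gripper_force: 79.1
```

```bash
python3 -c "
from h import *
go((.559,.125,.14),-3.9)"
```

```text
t 6.65 pos [0.5319 0.0417 0.265 ] yaw_y -20.62 tilt [-0.005  0.001 -1.   ] F [ 1.1 -0.6 -3.6] M [-0.06 -0.06 -0.02] w 13.9 gf 79.1 j [-0.13  0.37  1.62  0.    1.16  0.23]
row [ 8.77 -0.34 12.49] turn -16.7
```

jog_arm(plan=[[3, -0.1, 0, -6, 0.5], [6, -0.2, 0, -12, 0.5], [8.4, -0.3, 0, -16.7, 0.5], [8.8, -0.3, 3, -16.7, 0.5], [8.8, -0.3, 7, -16.7, 0.5], [8.8, -0.3, 10.5, -16.7, 0.5], [8.8, -0.3, 12.5, -16.7, 0.5], [8.8, -0.3, 12.5, -16.7, 0.5]])

```text
time: 7.45
eef_pos: [0.5573, 0.1225, 0.1369]
tcp_rot: [-0.004, 0.733, 0.68, -0.005]
force: [0.7, 0.2, -3.9]
gripper_width: 0.162
gripper_force: 78.9
```

jog_arm(plan=[[0, 0, 0, 0, 0.5], [0, 0, 0, 0, 0.5]])

```text
time: 7.65
eef_pos: [0.5625, 0.1226, 0.143]
tcp_rot: [0.001, 0.733, 0.68, 0.001]
force: [0.6, -0.4, -4.2]
gripper_width: 0.163
gripper_force: 78.9
```

```bash
python3 -c "
from h import *
a=snap('side');b=snap('top')
A=cv2.resize(a[120:220,225:325],None,fx=4,fy=4,interpolation=cv2.INTER_CUBIC)
B=cv2.resize(b[140:240,190:290],None,fx=4,fy=4,interpolation=cv2.INTER_CUBIC)
cv2.imwrite('pics/ab.png',np.hstack([A,B]))
go((.559,.125,.14),-3.9)"
```

```text
t 7.75 pos [0.5626 0.1226 0.1437] yaw_y -4.28 tilt [ 0.003  0.    -1.   ] F [ 0.4 -0.7 -3.2] M [-0.01  0.03  0.04] w 14.2 gf 78.9 j [0.02 0.58 1.64 0.   0.92 0.1 ]
row [ 0.21 -0.38  0.36] turn -0.4
```

View pics/ab.png

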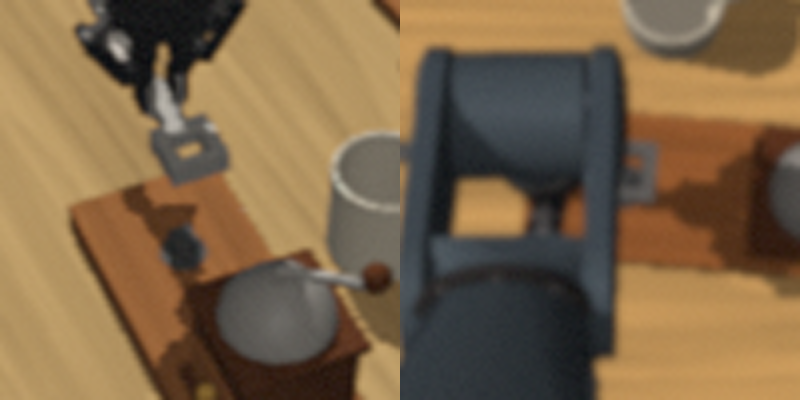

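In the side view (left) the hole is at about full-image (272.5,157.5) and the screw at (271,181). The top view is mostly blocked by the arm. Next I'll measure both more precisely by masks.

Run:
```python
from h import *
a=cv2.imread("pics/top0.png");b=cv2.imread("pics/side0.png")
def blob(im,box):
    x0,y0,x1,y1=box;g=cv2.cvtColor(im[y0:y1,x0:x1],cv2.COLOR_BGR2HSV).astype(int)
    c=im[y0:y1,x0:x1].astype(int);m=((c[...,2]-c[...,0])<15)  # not reddish
    ys,xs=np.nonzero(m);w=1.
    print(m.sum(),xs.min()+x0,xs.max()+x0,ys.min()+y0,ys.max()+y0);return xs.mean()+x0,ys.mean()+y0
ct=blob(a,(238,178,256,196));cs=blob(b,(260,172,282,192));print(ct,cs,tri(cs,ct))
# expected centroid of projected solid hull for a candidate screw position, to compare
def exp(n,xy,th=np.radians(-3.9)):
    P=[]
    for z in(.03,.052):
        for i in(-1,1):
            for j in(-1,1):
                P.append([xy[0]+.01*(i*np.cos(th)-j*np.sin(th)),xy[1]+.01*(i*np.sin(th)+j*np.cos(th)),z])
    h=cv2.convexHull(np.array([proj(n,p) for p in P],np.float32));M=cv2.moments(h);return np.array([M['m10'],M['m01']])/M['m00'],M['m00']
for xy in((.555,.073),(.557,.072)):
    print(xy,exp('top',xy),exp('side',xy))
# hole now: mask of bright non-grey pixel enclosed in head, side view
im=cv2.imread('pics/ab.png')
c=im[:, :400]
h=c[120:190,140:235].astype(int)
m=(h[...,2]-h[...,0]>25).astype('uint8')
k,l,s,ce=cv2.connectedComponentsWithStats(m)
for i in range(1,k):print(s[i],(ce[i]+[140,120]+.5)/4-.5+[225,120])
for z in(.1585,.1495,.1405):print(plane('side',(272.3,157.2),z))
print('pred hole top',proj('side',(.5587,.0712,.1585)),proj('side',(.5587,.0712,.1405)), proj('top',(.5587,.0712,.1585)))
```

```text
56 242 250 182 190
73 266 275 177 186
(np.float64(245.80357142857142), np.float64(186.25)) (np.float64(270.3972602739726), np.float64(181.91780821917808)) (array([0.55560002, 0.07434778, 0.03791726]), array([0.08086599]))
(0.555, 0.073) (array([246.22148604, 186.16352505]), 38.89463794033509) (array([270.33129483, 181.6123909 ]), 70.72507905890234)
(0.557, 0.072) (array([246.52246915, 185.58163802]), 38.916099703870714) (array([271.04895098, 181.60290258]), 70.76027409103699)
[   0    0   95   70 3089] [271.01420363 159.91239074]
[ 35  21  28  19 372] [271.84341398 157.06854839]
[0.55508155 0.06264193 0.1585    ]
[0.55933541 0.07041731 0.1495    ]
[0.56358927 0.07819269 0.1405    ]
pred hole top [272.01478259 154.94341235] [271.95445433 159.24236456] [245.83102058 181.66263133]
```

```bash
python3 -c "
from h import *
go((.559,.1245,.068),-3.9)"
```

```text
t 7.75 pos [0.5626 0.1226 0.1437] yaw_y -4.28 tilt [ 0.003  0.    -1.   ] F [ 0.4 -0.7 -3.2] M [-0.01  0.03  0.04] w 14.2 gf 78.9 j [0.02 0.58 1.64 0.   0.92 0.1 ]
row [ 0.16 -0.4   7.56] turn -0.4
```

jog_arm(plan=[[0.1, -0.2, 0.5, -0.4, 0.5], [0.2, -0.4, 1.5, -0.4, 0.5], [0.2, -0.4, 3, -0.4, 0.5], [0.2, -0.4, 4.5, -0.4, 0.5], [0.2, -0.4, 6, -0.4, 0.5], [0.2, -0.4, 7, -0.4, 0.5], [0.2, -0.4, 7.5, -0.4, 0.5], [0.2, -0.4, 7.5, -0.4, 0.5]])

```text
time: 8.55
eef_pos: [0.5573, 0.1249, 0.0666]
tcp_rot: [-0.0, 0.731, 0.683, -0.001]
force: [0.7, 1.1, -3.2]
gripper_width: 0.164
gripper_force: 79.0
```

jog_arm(plan=[[0, 0, 0, 0, 0.5], [0, 0, 0, 0, 0.5], [0, 0, 0, 0, 0.5], [0, 0, 0, 0, 0.5]])

```text
time: 8.95
eef_pos: [0.558, 0.1249, 0.0678]
tcp_rot: [0.0, 0.731, 0.683, 0.0]
force: [-0.9, -0.3, -4.6]
gripper_width: 0.163
gripper_force: 79.0
```

```bash
python3 -c "
from h import *
a=snap('side','s4',(230,140,320,220),6)
go((.559,.1245,.068),-3.9)"
```

```text
t 9.0 pos [0.558  0.1249 0.0677] yaw_y -3.87 tilt [ 0.001  0.    -1.   ] F [-0.  -0.8 -3.5] M [0.03 0.02 0.01] w 13.9 gf 79.0 j [ 0.02  0.69  1.69 -0.    0.76  0.09]
row [-0.04  0.1  -0.03] turn 0.0
```

View pics/s4.png

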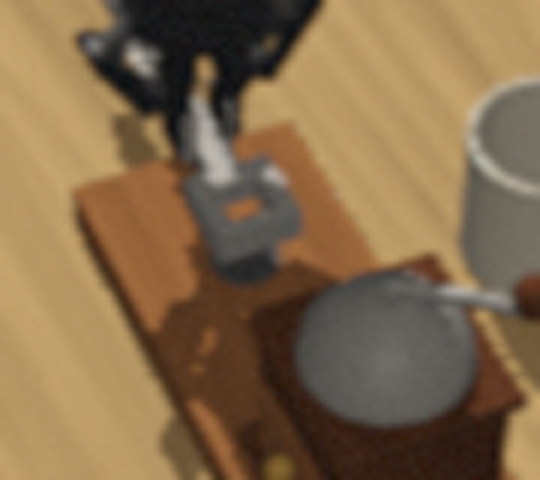

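jog_arm(plan=[[0, 0.1, 0.2, 0, 0.5], [0, 0.1, 0.5, 0, 0.5], [0, 0.1, 0.8, 0, 0.5], [0, 0.1, 1.0, 0, 0.5], [0, 0.1, 1.2, 0, 0.5], [0, 0.1, 1.35, 0, 0.5], [0, 0.1, 1.5, 0, 0.5], [0, 0.1, 1.5, 0, 0.5]])

```text
time: 9.8
eef_pos: [0.5589, 0.125, 0.0541]
tcp_rot: [0.0, 0.731, 0.683, 0.0]
force: [-3.3, 1.8, 10.2]
gripper_width: 0.161
gripper_force: 80.9
```

```bash
python3 -c "
from h import *
st()"
```

```text
t 9.8 pos [0.5589 0.125  0.0541] yaw_y -3.86 tilt [ 0.001 -0.    -1.   ] F [-3.3  1.8 10.2] M [-0.36  0.54 -0.12] w 13.7 gf 80.9 j [ 0.03  0.71  1.7  -0.    0.73  0.09]
```

jog_arm(plan=[[0, 0, -0.15, 0, 0.5], [0.07, -0.1, -0.15, 0, 0.5], [0.07, -0.1, 0, 0, 0.5], [0.07, -0.1, 0.15, 0, 0.5], [0.07, -0.1, 0.3, 0, 0.5], [0.07, -0.1, 0.3, 0, 0.5]])

```text
time: 10.4
eef_pos: [0.5588, 0.1264, 0.0513]
tcp_rot: [0.001, 0.731, 0.683, 0.001]
force: [-2.5, 1.8, 13.0]
gripper_width: 0.164
gripper_force: 81.9
```

```bash
python3 -c "
from h import *
st()"
```

```text
t 10.4 pos [0.5588 0.1264 0.0513] yaw_y -3.89 tilt [ 0.003  0.001 -1.   ] F [-2.5  1.8 13. ] M [-0.26  0.5  -0.14] w 14.0 gf 81.9 j [0.03 0.72 1.7  0.   0.72 0.09]
```

jog_arm(plan=[[0, 0, -0.1, 0, 0.5], [0.04, -0.1, -0.1, 0, 0.5], [0.04, -0.1, 0, 0, 0.5], [0.04, -0.1, 0.1, 0, 0.5], [0.04, -0.1, 0.2, 0, 0.5], [0.04, -0.1, 0.2, 0, 0.5]])

```text
time: 11.0
eef_pos: [0.5588, 0.1272, 0.0496]
tcp_rot: [0.001, 0.731, 0.683, 0.002]
force: [-1.7, 3.2, 13.8]
gripper_width: 0.158
gripper_force: 82.2
```

```bash
python3 -c "
from h import *
st()"
```

```text
t 11.0 pos [0.5588 0.1272 0.0496] yaw_y -3.88 tilt [ 0.005  0.001 -1.   ] F [-1.7  3.2 13.8] M [-0.1   0.37 -0.02] w 13.5 gf 82.2 j [0.03 0.72 1.7  0.   0.72 0.09]
```

```bash
python3 -c "
from h import *
a=snap('side');b=snap('top')
A=cv2.resize(a[150:210,235:305],None,fx=8,fy=8,interpolation=cv2.INTER_CUBIC)
B=cv2.resize(b[165:215,235:265],None,fx=8,fy=8,interpolation=cv2.INTER_CUBIC)
B=cv2.copyMakeBorder(B,0,A.shape[0]-B.shape[0],0,0,cv2.BORDER_CONSTANT)
cv2.imwrite('pics/s5.png',np.hstack([A,B]))
"
```

```text
(no output)
```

View pics/s5.png

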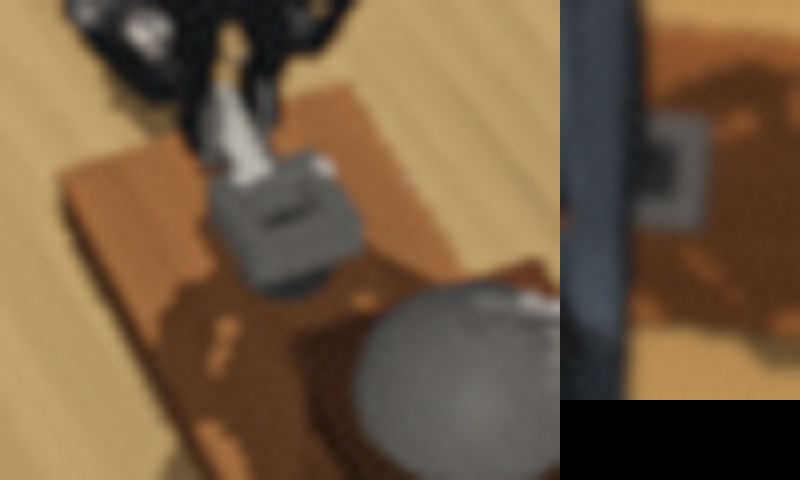

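In the top strip the hole is centred over the screw to within about 1 mm. In the side view the head has pitched slightly nose-up and is resting on the screw. I'll wiggle gently under light pressure so the chamfer finds the square.

jog_arm(plan=[[0, 0, -0.2, 0, 0.5], [0, 0, -0.1, 1, 0.5], [0, 0, 0.05, 2, 0.5], [0, 0, 0.05, 3, 0.5], [0, 0, 0.05, 2, 0.5], [0, 0, 0.05, 1, 0.5], [0, 0, 0.05, 0, 0.5], [0, 0, 0.05, 0, 0.5]])

```text
time: 11.9
eef_pos: [0.5587, 0.1274, 0.0488]
tcp_rot: [0.001, 0.731, 0.683, 0.002]
force: [-1.1, 5.6, 14.0]
gripper_width: 0.164
gripper_force: 82.2
```

```bash
python3 -c "
from h import *
st()"
```

```text
t 11.9 pos [0.5587 0.1274 0.0488] yaw_y -3.91 tilt [ 0.005  0.002 -1.   ] F [-1.1  5.6 14. ] M [ 0.17  0.26 -0.04] w 14.0 gf 82.2 j [0.03 0.72 1.7  0.   0.71 0.1 ]
```

jog_arm(plan=[[0, 0, -0.3, 0, 0.5], [0.1, 0, -0.3, 0, 0.5], [0.2, 0, -0.2, 0, 0.5], [0.2, 0, 0, 0, 0.5], [0.2, 0, 0.1, 0, 0.5], [0.2, 0, 0.1, 1, 0.5], [0.2, 0, 0.1, -1, 0.5], [0.2, 0, 0.1, 0, 0.5]])

```text
time: 12.7
eef_pos: [0.5578, 0.1279, 0.0472]
tcp_rot: [0.001, 0.731, 0.683, 0.001]
force: [-0.3, -0.3, 11.7]
gripper_width: 0.162
gripper_force: 82.2
```

```bash
python3 -c "
from h import *
st()"
```

```text
t 12.7 pos [0.5578 0.1279 0.0472] yaw_y -3.87 tilt [ 0.002 -0.    -1.   ] F [-0.3 -0.3 11.7] M [-0.63  0.11 -0.04] w 13.8 gf 82.2 j [ 0.03  0.73  1.7  -0.    0.71  0.1 ]
```

jog_arm(plan=[[0, 0, -0.3, 0, 0.5], [0.1, 0, -0.3, 0, 0.5], [0.1, 0, -0.1, 0, 0.5], [0.1, 0, 0, 0, 0.5], [0.1, 0, 0.1, 0, 0.5], [0.1, 0, 0.1, 1, 0.5], [0.1, 0, 0.1, -1, 0.5], [0.1, 0, 0.1, 0, 0.5]])

```text
time: 13.5
eef_pos: [0.5569, 0.1293, 0.0459]
tcp_rot: [0.0, 0.731, 0.683, -0.0]
force: [-1.0, 1.4, 11.8]
gripper_width: 0.166
gripper_force: 82.2
```

```bash
python3 -c "
from h import *
st()
a=snap('side')
g=cv2.cvtColor(a,cv2.COLOR_BGR2GRAY)
print(g[168:192,258:284])
b=snap('top');print(cv2.cvtColor(b,cv2.COLOR_BGR2GRAY)[178:196,242:258])"
```

```text
t 13.5 pos [0.5569 0.1293 0.0459] yaw_y -3.86 tilt [ 0. -0. -1.] F [-1.   1.4 11.8] M [-0.51  0.26 -0.09] w 14.1 gf 82.2 j [ 0.03  0.73  1.7  -0.    0.71  0.1 ]
[[ 36  52  77  99 140 165 170 165 142 111 103 112 112 111 119 126 118 108
  107 109 111 109 110 115 120 133]
 [ 58  58  76  83 113 152 170 168 160 133 105 101  97 102 131 151 141 118
  108 110 109 110 110 112 116 123]
 [ 84  70  77  73  85 126 159 171 161 132  96  90  92  91 111 138 143 124
  109 107 110 110 109 111 115 118]
 [ 99  80  69  72  78 109 145 157 140 108  90  90  94  93  90  99 105 102
  102 107 110 109 110 110 110 113]
 [111  95  79  80  84  91 103 109 100  92  91  91  92  88  85  86  85  87
   94 104 107 108 110 108 110 112]
 [115 102  88  85  88  84  83  88  92  92  92  91  91  83  79  80  85  87
   90 101 107 107 109 109 110 110]
 [112  98  82  80  86  87  87  91  90  94  91  91  93  84  76  75  80  84
   88  94 103 105 108 109 107 109]
 [108  90  73  74  85  85  86  88  88  92  89  88  87  80  75  77  79  84
   86  87  95 103 107 107 110 110]
 [ 96  74  66  69  79  82  85  83  83  85  84  78  74  75  77  80  
[... 1896 characters left out ...]
67 74 78 83 84 81 75 73 78 77 74 63]
 [38 29 35 45 57 62 70 76 82 79 72 65 64 66 63 61]
 [35 31 31 37 46 49 58 72 80 80 72 63 62 61 61 58]
 [37 33 32 35 41 41 53 69 80 82 70 64 58 59 60 59]
 [36 32 33 35 41 44 53 71 81 78 71 61 60 61 59 60]
 [35 35 34 33 38 43 52 70 80 79 69 59 61 58 59 59]
 [34 33 34 40 41 43 55 73 81 77 66 59 58 58 56 57]
 [37 39 44 49 50 54 62 76 83 77 66 59 59 60 57 57]
 [40 50 60 66 67 66 72 81 82 76 68 59 57 59 55 56]
 [43 57 71 76 79 76 80 82 82 75 64 60 56 58 56 58]
 [43 55 70 76 78 80 82 82 79 73 62 58 55 55 57 55]
 [41 52 64 71 74 73 75 76 74 67 60 56 56 56 58 59]
 [39 45 56 63 63 65 65 67 67 63 61 58 58 56 58 59]
 [40 45 55 59 59 60 60 63 63 62 59 58 59 59 59 59]]
```

```bash
python3 -c "
from h import *
for z in(.05,.06,.07,.08):print(z,plane('top',(252.4,186.7),z)[:2].round(4))
import numpy as np
for c in [(266.5,184.2),(280,180),(260,176.5),(278,173.5)]:
  print(c,[plane('side',c,z)[:2].round(4).tolist() for z in(.04,.05,.06,.07,.08)])
th=np.radians(86.1);hd=np.array([np.cos(th),np.sin(th)]);lf=np.array([-hd[1],hd[0]])
for pit in(0,.1):
  for nm,lx,ly,lz in(('fbL',-.023,.023,0),('fbR',-.023,-.023,0),('ftL',-.023,.023,.018),('ftR',-.023,-.023,.018)):
    x=lx-.0515; z=lz-.012
    X=x*np.cos(pit)+z*np.sin(pit); Z=z*np.cos(pit)-x*np.sin(pit)
    p=np.r_[np.array([.5569,.1293])+hd*X+lf*ly,.0459-.0033+.012+Z]
    print(pit,nm,p.round(4),proj('side',p).round(1),proj('top',p).round(1))
"
```

```text
0.05 [0.5527 0.0519]
0.06 [0.5518 0.0518]
0.07 [0.551  0.0517]
0.08 [0.5501 0.0516]
(266.5, 184.2) [[0.5399, 0.0698], [0.5358, 0.062], [0.5317, 0.0542], [0.5276, 0.0464], [0.5235, 0.0387]]
(280, 180) [[0.5854, 0.0658], [0.5809, 0.058], [0.5764, 0.0503], [0.5719, 0.0425], [0.5674, 0.0348]]
(260, 176.5) [[0.5367, 0.1079], [0.5327, 0.0998], [0.5286, 0.0916], [0.5245, 0.0835], [0.5205, 0.0754]]
(278, 173.5) [[0.5931, 0.0929], [0.5885, 0.0849], [0.5839, 0.0769], [0.5794, 0.0689], [0.5748, 0.0609]]
0 fbL [0.5289 0.0565 0.0426] [265.3 187.8] [251.  193.9]
0 fbR [0.5748 0.0534 0.0426] [278.9 183.3] [252.1 180.4]
0 ftL [0.5289 0.0565 0.0606] [265.3 183.9] [250.9 193.5]
0 ftR [0.5748 0.0534 0.0606] [279.  179.4] [252.  179.9]
0.1 fbL [0.5288 0.0557 0.0501] [265.4 186.3] [251.2 193.7]
0.1 fbR [0.5747 0.0526 0.0501] [279.1 181.8] [252.3 180.2]
0.1 ftL [0.529  0.0575 0.068 ] [265.2 182.1] [250.6 193.3]
0.1 ftR [0.5748 0.0544 0.068 ] [279.  177.5] [251.7 179.6]
```

The numbers say the head is still sitting on top of the screw and has pitched about 0.2 rad in the grip. I'll lift it, set it flat on the bare table beyond the foot to level it, regrip, and try again with better alignment.

jog_arm(plan=[[0, 0, -1, 0, 0.5], [0, 0, -3, 0, 0.5], [0, 0, -5, 0, 0.5], [3, 0, -6, 0, 0.5], [7, 0, -6, 0, 0.5], [11, 0, -6, 0, 0.5], [14, 0, -6, 0, 0.5], [15.5, 0, -6, 0, 0.5]], force=50)

```text
time: 14.4
eef_pos: [0.5664, 0.2862, 0.1036]
tcp_rot: [-0.001, 0.73, 0.684, -0.001]
force: [1.1, -0.6, -4.1]
gripper_width: 0.16
gripper_force: 80.0
```

jog_arm(plan=[[0, 0, 1, 0, 0.5], [0, 0, 2.5, 0, 0.5], [0, 0, 4, 0, 0.5], [0, 0, 5, 0, 0.5], [0, 0, 6, 0, 0.5], [0, 0, 6.8, 0, 0.5]], force=50)

```text
time: 15.0
eef_pos: [0.5674, 0.2829, 0.0355]
tcp_rot: [-0.0, 0.731, 0.682, -0.001]
force: [0.5, -0.7, -3.1]
gripper_width: 0.162
gripper_force: 80.0
```

```bash
python3 -c "
from h import *
st()"
```

```text
t 15.0 pos [0.5674 0.2829 0.0355] yaw_y -3.94 tilt [-0.001 -0.    -1.   ] F [ 0.5 -0.7 -3.1] M [0.01 0.   0.03] w 13.8 gf 80.0 j [ 0.29  0.8   1.54 -0.    0.81  0.36]
```

jog_arm(plan=[[0, 0, 0.7, 0, 0.5], [0, 0, 1.3, 0, 0.5], [0, 0, 1.7, 0, 0.5], [0, 0, 2.0, 0, 0.5], [0, 0, 2.3, 0, 0.5], [0, 0, 2.5, 0, 0.5], [0, 0, 2.7, 0, 0.5], [0, 0, 2.7, 0, 0.5]], force=40)

```text
time: 15.8
eef_pos: [0.5676, 0.2838, 0.0098]
tcp_rot: [0.0, 0.731, 0.683, 0.0]
force: [-0.7, -2.1, 1.6]
gripper_width: 0.163
gripper_force: 80.6
```

```bash
python3 -c "
from h import *
st()"
```

```text
t 15.8 pos [0.5676 0.2838 0.0098] yaw_y -3.88 tilt [ 0.  0. -1.] F [-0.7 -2.1  1.6] M [ 0.32 -0.07  0.03] w 13.9 gf 80.6 j [0.29 0.84 1.54 0.   0.76 0.36]
```

jog_arm(plan=[[0, 0, 0.15, 0, 0.5], [0, 0, 0.3, 0, 0.5], [0, 0, 0.45, 0, 0.5], [0, 0, 0.6, 0, 0.5], [0, 0, 0.6, 0, 0.5]], force=20)

```text
time: 16.3
eef_pos: [0.5673, 0.2837, 0.0037]
tcp_rot: [-0.0, 0.731, 0.683, -0.0]
force: [-0.8, -2.6, 1.2]
gripper_width: 0.162
gripper_force: 80.8
```

```bash
python3 -c "
from h import *
st()"
```

```text
t 16.3 pos [0.5673 0.2837 0.0037] yaw_y -3.86 tilt [-0. -0. -1.] F [-0.8 -2.6  1.2] M [0.13 0.02 0.02] w 13.9 gf 80.8 j [ 0.29  0.85  1.54 -0.    0.75  0.36]
```

jog_arm(plan=[[0, 0, 0, 0, 1.6], [0, 0, 0, 0, 1.8], [0, 0, 0, 0, 2.2], [0, 0, 0, 0, 3.0], [0, 0, 0, 0, 3.6], [-0.5, 0, -0.05, 0, 3.6], [-1.0, 0, -0.05, 0, 3.6], [-1.0, 0, -0.05, 0, 3.6]], force=20)

```text
time: 17.1
eef_pos: [0.5667, 0.2728, 0.0043]
tcp_rot: [-0.0, 0.731, 0.683, -0.0]
force: [-0.5, 0.1, 0.6]
gripper_width: 0.422
gripper_force: 0.0
```

```bash
python3 -c "
from h import *
st()
a=snap('side');b=snap('top')
A=cv2.resize(a[75:185,170:290],None,fx=4,fy=4,interpolation=cv2.INTER_CUBIC)
B=cv2.resize(b[150:230,130:250],None,fx=4,fy=4,interpolation=cv2.INTER_CUBIC)
cv2.imwrite('pics/s6a.png',a);cv2.imwrite('pics/s6b.png',b)
for n,im,box in(('side',a,(170,75,290,185)),('top',b,(130,150,250,230))):
    x0,y0,x1,y1=box;c=im[y0:y1,x0:x1].astype(int);h=cv2.cvtColor(im[y0:y1,x0:x1],cv2.COLOR_BGR2HSV)
    m=((h[...,1]<70)&(h[...,2]>75)).astype('uint8')
    k,l,s,ce=cv2.connectedComponentsWithStats(m)
    for i in range(1,k):
        if s[i,4]>15:print(n,s[i]+[x0,y0,0,0,0],(ce[i]+[x0,y0]).round(1))
"
```

```text
t 17.1 pos [0.5667 0.2728 0.0043] yaw_y -3.92 tilt [-0.001 -0.    -1.   ] F [-0.5  0.1  0.6] M [ 0.    0.   -0.04] w 36.0 gf 0.0 j [ 0.27  0.84  1.56 -0.    0.74  0.34]
side [256  92  34  14 215] [273. 100.]
side [234 107  20   8  77] [244.1 111.2]
side [226 119   8  14  43] [230.  125.3]
side [240 138  20  26 254] [248.6 152.3]
top [153 159  31  19 401] [168.4 168.4]
top [145 165   2  11  16] [145.5 170.2]
top [194 178  15  14 145] [200.6 184. ]
top [143 183   5  27  69] [144.6 199. ]
top [182 186   7  13  54] [184.8 191.9]
top [142 222  27   8 133] [157.6 226.6]
```

jog_arm(plan=[[0, 0, 0, 0, 2], [0, 0, 0, 0, 1], [0, 0, 0, 0, 0.5], [0, 0, 0, 0, 0.5], [0, 0, 0, 0, 0.5], [0, 0, 0, 0, 0.5]], force=115)

```text
time: 17.8
eef_pos: [0.5668, 0.2738, 0.0048]
tcp_rot: [0.0, 0.731, 0.683, 0.0]
force: [-1.3, -0.8, 5.5]
gripper_width: 0.154
gripper_force: 113.6
```

```bash
cat >> h.py <<'E'
def holes(im,box,k=6):
    "centroids of the wood-coloured hole enclosed by grey head"
    x0,y0,x1,y1=box;c=cv2.resize(im[y0:y1,x0:x1],None,fx=k,fy=k,interpolation=cv2.INTER_CUBIC)
    h=cv2.cvtColor(c,cv2.COLOR_BGR2HSV);m=((h[...,1]<75)&(h[...,2]>65)).astype('uint8')
    cs,hi=cv2.findContours(m,cv2.RETR_CCOMP,cv2.CHAIN_APPROX_NONE);o=[]
    for i,q in enumerate(cs):
        if hi[0,i,3]>=0 and cv2.contourArea(q)>4*k:
            M=cv2.moments(q);p=cv2.boundingRect(cs[hi[0,i,3]]);o.append(((M['m10']/M['m00']+.5)/k-.5+x0,(M['m01']/M['m00']+.5)/k-.5+y0,M['m00']/k/k,[round(v/k,1) for v in p]))
    return o
E
python3 -c "
from h import *
st()
a=cv2.imread('pics/s6a.png');b=cv2.imread('pics/s6b.png')
ha=holes(a,(225,130,275,175));hb=holes(b,(185,170,220,200));print(ha,hb)
for q in ha:print([plane('side',q[:2],z).round(4) for z in(.0,.009,.018)])
for q in hb:print([plane('top',q[:2],z).round(4) for z in(.0,.009,.018)])
"
```

```text
t 17.8 pos [0.5668 0.2738 0.0048] yaw_y -3.87 tilt [ 0. -0. -1.] F [-1.3 -0.8  5.5] M [-0.08  0.29  0.03] w 13.2 gf 113.6 j [ 0.27  0.84  1.56 -0.    0.75  0.34]
[(250.30555555555554, 155.59166237334708, 8.98611111111111, [14.7, 8.0, 20.0, 25.8]), (242.25874361043853, 149.18475921442024, 5.736111111111111, [14.7, 8.0, 20.0, 25.8])] [(201.8190518783542, 184.39287418008348, 38.81944444444444, [8.7, 7.5, 15.3, 14.2])]
[array([0.5675, 0.2409, 0.    ]), array([0.5638, 0.2328, 0.009 ]), array([0.56  , 0.2247, 0.018 ])]
[array([0.5568, 0.2814, 0.    ]), array([0.5531, 0.2729, 0.009 ]), array([0.5494, 0.2645, 0.018 ])]
[array([0.5633, 0.2302, 0.    ]), array([0.5625, 0.2289, 0.009 ]), array([0.5617, 0.2276, 0.018 ])]
```

jog_arm(plan=[[0, 0, -1, 0, 0.5], [0, 0, -3, 0, 0.5], [0, 0, -6, 0, 0.5], [0, 0, -9, 0, 0.5], [0, 0, -10, 0, 0.5], [-3, 0, -10, 0, 0.5], [-7, 0, -10, 0, 0.5], [-11, 0, -10, 0, 0.5]])

```text
time: 18.6
eef_pos: [0.5584, 0.1634, 0.1034]
tcp_rot: [-0.0, 0.73, 0.684, -0.001]
force: [1.3, -0.1, -4.1]
gripper_width: 0.148
gripper_force: 112.8
```

```bash
cat > scr.py <<'E'
from h import *
from scipy.optimize import fsolve
def exp(n,xy,th=np.radians(-3.9)):
    P=[[xy[0]+.01*(i*np.cos(th)-j*np.sin(th)),xy[1]+.01*(i*np.sin(th)+j*np.cos(th)),z] for z in(.03,.052) for i in(-1,1) for j in(-1,1)]
    M=cv2.moments(cv2.convexHull(np.array([proj(n,p) for p in P],np.float32)));return np.array([M['m10'],M['m01']])/M['m00']
S={n:fsolve(lambda q:exp(n,q)-np.array(m),(.555,.073),epsfcn=1e-4) for n,m in(('top',(245.80,186.25)),('side',(270.40,181.92)))}
if __name__=='__main__':print(S)
E
python3 scr.py; python3 -c "
from h import *
go((.5575,.1165,.11),-3.9)"
```

```text
{'top': array([0.55468933, 0.07443111]), 'side': array([0.5545892 , 0.07176839])}
t 18.6 pos [0.5584 0.1634 0.1034] yaw_y -3.76 tilt [-0.001 -0.    -1.   ] F [ 1.3 -0.1 -4.1] M [-0.09 -0.08 -0.03] w 12.7 gf 112.8 j [ 0.09  0.64  1.65 -0.    0.85  0.16]
row [-4.68  0.22 -0.66] turn 0.1
```

jog_arm(plan=[[-2, 0.1, 0, 0, 0.5], [-4, 0.2, 0, 0, 0.5], [-4.6, 0.2, 0, 0, 0.5], [-4.6, 0.2, 1, 0, 0.5], [-4.6, 0.2, 2, 0, 0.5], [-4.6, 0.2, 3, 0, 0.5], [-4.6, 0.2, 3, 0, 0.5], [-4.6, 0.2, 3, 0, 0.5]])

```text
time: 19.4
eef_pos: [0.5578, 0.1187, 0.0735]
tcp_rot: [-0.0, 0.73, 0.683, -0.0]
force: [-0.2, 0.0, -2.9]
gripper_width: 0.149
gripper_force: 112.8
```

jog_arm(plan=[[0, 0, 0, 0, 0.5], [0, 0, 0, 0, 0.5], [0, 0, 0, 0, 0.5], [0, 0, 0, 0, 0.5]])

```text
time: 19.8
eef_pos: [0.5585, 0.118, 0.0747]
tcp_rot: [0.0, 0.731, 0.683, 0.0]
force: [-0.3, -0.7, -3.2]
gripper_width: 0.15
gripper_force: 112.8
```

```bash
cat > meas.py <<'E'
from scr import *
s,R,y=st();a=snap('side');b=snap('top');cv2.imwrite('pics/ma.png',a);cv2.imwrite('pics/mb.png',b)
z=s['eef_pos'][2]-.0043
for n,im,box in(('side',a,(250,150,300,200)),('top',b,(225,165,270,210))):
    for q in holes(im,box):print(n,np.round(q[:3],2),q[3],plane(n,q[:2],z+.009)[:2].round(4))
print('screw',S,'pred hole',s['eef_pos'][:2]-.042*R[:2,0])
print(cv2.cvtColor(b,cv2.COLOR_BGR2GRAY)[174:200,238:260])
print(cv2.cvtColor(a,cv2.COLOR_BGR2GRAY)[160:190,255:288])
E
python3 meas.py
```

```text
t 19.8 pos [0.5585 0.118  0.0747] yaw_y -3.88 tilt [ 0.001  0.    -1.   ] F [-0.3 -0.7 -3.2] M [-0.06 -0.01 -0.01] w 12.8 gf 112.8 j [ 0.01  0.68  1.69 -0.    0.77  0.08]
side [270.08 172.61  21.56] [10.8, 5.8, 19.2, 28.7] [0.5554 0.0759]
screw {'top': array([0.55468933, 0.07443111]), 'side': array([0.5545892 , 0.07176839])} pred hole [0.5556507  0.07606759]
[[ 74  63  61  64  65  65  64  59  49  40  43  65  82  91  94  95  95  95
   93  93  94  95]
 [ 72  65  62  62  63  64  64  60  50  38  42  63  82  91  93  93  94  93
   93  93  92  89]
 [ 71  64  62  63  65  63  63  58  48  38  42  65  84  92  93  93  94  92
   90  88  84  79]
 [ 68  61  60  61  65  64  64  57  45  37  48  71  89  98  98  97  96  93
   84  80  74  70]
 [ 67  61  60  63  65  63  64  55  45  41  49  78  96 104  98  96  94  84
   76  67  63  61]
 [ 66  60  60  64  63  65  62  56  44  39  51  75  94 100  98  91  81  73
   66  61  59  60]
 [ 66  61  60  63  62  66  62  55  45  37  46  68  86  93  91  80  71  62
   61  59  59  58]
 [ 63  59  61  63  64  65  61  53  43  36  41  67  83  89  87  75  64  58
   59  57  58 
[... 5090 characters left out ...]
6 106 106 109]
 [109 109 107 110 113 113 115  99  76  60  56  48  45  41  43  42  38  41
   42  44  47  57  74  94 105 106 110 112 113 111 107 106 105]
 [112 109 110 108 113 114 116 113  91  68  60  55  51  48  47  45  45  43
   48  51  60  64  64  71  75  75  81  96 108 103 101 100  93]
 [111 110 110 110 109 112 115 115  96  71  61  59  57  54  52  54  52  56
   55  61  64  66  64  65  62  58  59  69  74  72  72  78  77]
 [111 110 109 107 108 112 113 115 100  78  61  61  63  59  59  63  60  63
   65  64  66  64  65  63  62  53  48  47  51  57  67  71  72]
 [112 109 111 110 108 110 111 116 111  91  69  59  61  63  66  63  63  66
   66  64  63  64  55  53  46  39  40  49  58  67  75  76  78]]
```

Hole is at about (.5554,.0760) and the screw at about (.5545,.0737). I'm correcting and descending to just above contact.

jog_arm(plan=[[-0.12, -0.07, 0.3, 0, 0.5], [-0.24, -0.14, 0.8, 0, 0.5], [-0.24, -0.14, 1.2, 0, 0.5], [-0.24, -0.14, 1.5, 0, 0.5], [-0.24, -0.14, 1.6, 0, 0.5], [-0.24, -0.14, 1.6, 0, 0.5], [-0.24, -0.14, 1.6, 0, 0.5], [-0.24, -0.14, 1.6, 0, 0.5]])

```text
time: 20.7
eef_pos: [0.5569, 0.1157, 0.0585]
tcp_rot: [0.0, 0.731, 0.683, 0.0]
force: [0.7, 0.3, -3.8]
gripper_width: 0.15
gripper_force: 112.8
```

```bash
python3 -c "
from h import *
go((.5572,.1156,.053),-3.9)"
```

```text
t 20.7 pos [0.5569 0.1157 0.0585] yaw_y -3.87 tilt [ 0. -0. -1.] F [ 0.7  0.3 -3.8] M [-0.07  0.01 -0.03] w 12.8 gf 112.8 j [ 0.01  0.7   1.7  -0.    0.73  0.08]
row [-0.01  0.03  0.55] turn 0.0
```

jog_arm(plan=[[0, 0, 0.15, 0, 0.5], [0, 0, 0.3, 0, 0.5], [0, 0, 0.45, 0, 0.5], [0, 0, 0.55, 0, 0.5], [0, 0, 0.65, 0, 0.5], [0, 0, 0.7, 0, 0.5], [0, 0, 0.7, 0, 0.5]])

```text
time: 21.4
eef_pos: [0.5573, 0.1161, 0.055]
tcp_rot: [0.001, 0.73, 0.683, 0.001]
force: [-4.5, 0.7, 20.7]
gripper_width: 0.146
gripper_force: 116.2
```

```bash
python3 -c "
from h import *
st()"
```

```text
t 21.4 pos [0.5573 0.1161 0.055 ] yaw_y -3.85 tilt [ 0.003 -0.    -1.   ] F [-4.5  0.7 20.7] M [-0.48  0.89 -0.19] w 12.5 gf 116.2 j [ 0.01  0.71  1.71 -0.    0.72  0.08]
```

jog_arm(plan=[[0, 0, -0.6, 0, 0.5], [0.03, -0.1, -0.6, 0, 0.5], [0.05, -0.17, -0.6, 0, 0.5], [0.05, -0.17, -0.4, 0, 0.5], [0.05, -0.17, -0.25, 0, 0.5], [0.05, -0.17, -0.1, 0, 0.5], [0.05, -0.17, 0, 0, 0.5], [0.05, -0.17, 0, 0, 0.5]])

```text
time: 22.2
eef_pos: [0.5551, 0.1168, 0.0546]
tcp_rot: [0.0, 0.73, 0.683, 0.0]
force: [-7.1, 3.1, 26.0]
gripper_width: 0.15
gripper_force: 116.9
```

```bash
python3 -c "
from h import *
st()"
```

```text
t 22.2 pos [0.5551 0.1168 0.0546] yaw_y -3.86 tilt [ 0.001 -0.    -1.   ] F [-7.1  3.1 26. ] M [-0.54  0.96 -0.24] w 12.8 gf 116.9 j [ 0.01  0.71  1.71 -0.    0.72  0.08]
```

jog_arm(plan=[[0, 0, -0.6, 0, 0.5], [-0.3, 0.2, -0.6, 0, 0.5], [-0.3, 0.2, -0.4, 0, 0.5], [-0.3, 0.2, -0.2, 0, 0.5], [-0.25, 0.2, -0.15, 0, 0.5], [-0.2, 0.2, -0.15, 0, 0.5], [-0.15, 0.2, -0.15, 0, 0.5]])

```text
time: 22.9
eef_pos: [0.5577, 0.1133, 0.0553]
tcp_rot: [0.001, 0.73, 0.683, -0.0]
force: [-5.3, -3.9, 21.8]
gripper_width: 0.15
gripper_force: 116.6
```

jog_arm(plan=[[0.05, 0, 0, 0, 0.5], [0.1, 0, 0, 0, 0.5]])

```text
time: 23.1
eef_pos: [0.5577, 0.1134, 0.0552]
tcp_rot: [0.002, 0.73, 0.684, -0.001]
force: [-5.3, -7.7, 21.5]
gripper_width: 0.149
gripper_force: 116.6
```

jog_arm(plan=[[0.05, 0, 0, 0, 0.5], [0.1, 0, 0, 0, 0.5]])

```text
time: 23.3
eef_pos: [0.5577, 0.1135, 0.0551]
tcp_rot: [0.002, 0.73, 0.684, -0.002]
force: [-4.5, -11.7, 21.2]
gripper_width: 0.145
gripper_force: 116.5
```

jog_arm(plan=[[0.05, 0, 0, 0, 0.5], [0.1, 0, 0, 0, 0.5]])

```text
time: 23.5
eef_pos: [0.5576, 0.1136, 0.055]
tcp_rot: [0.002, 0.729, 0.684, -0.002]
force: [-5.3, -14.0, 21.6]
gripper_width: 0.153
gripper_force: 116.5
```

```bash
python3 -c "
from h import *
st()"
```

```text
t 23.5 pos [0.5576 0.1136 0.055 ] yaw_y -3.69 tilt [ 0.    -0.007 -1.   ] F [ -5.3 -14.   21.6] M [-3.19  0.87 -0.11] w 13.0 gf 116.5 j [ 0.01  0.71  1.7  -0.01  0.73  0.08]
```

The contact moments and the top view agree that the hole needs to move about +3 mm in y. I'll lift clear, shift and try again.

jog_arm(plan=[[0, 0, -0.4, 0, 0.5], [0, 0, -0.7, 0, 0.5], [0, 0, -0.7, 0, 0.5], [0, 0, -0.7, 0, 0.5]])

```text
time: 23.9
eef_pos: [0.5566, 0.1179, 0.0587]
tcp_rot: [-0.001, 0.731, 0.683, -0.001]
force: [-0.1, -0.2, -3.5]
gripper_width: 0.145
gripper_force: 113.0
```

```bash
python3 -c "
from h import *
go((.558,.1193,.0565),-3.9)"
```

```text
t 23.9 pos [0.5566 0.1179 0.0587] yaw_y -3.86 tilt [-0.002  0.    -1.   ] F [-0.1 -0.2 -3.5] M [0.02 0.03 0.02] w 12.4 gf 113.0 j [0.01 0.7  1.7  0.   0.74 0.08]
row [0.15 0.13 0.22] turn 0.0
```

jog_arm(plan=[[0.08, 0.06, 0, 0, 0.5], [0.15, 0.1, 0, 0, 0.5], [0.15, 0.1, 0.2, 0, 0.5], [0.15, 0.1, 0.35, 0, 0.5], [0.15, 0.1, 0.5, 0, 0.5], [0.15, 0.1, 0.6, 0, 0.5], [0.15, 0.1, 0.6, 0, 0.5]])

```text
time: 24.6
eef_pos: [0.5587, 0.119, 0.0537]
tcp_rot: [0.0, 0.731, 0.683, 0.0]
force: [1.9, -0.2, -4.1]
gripper_width: 0.148
gripper_force: 113.2
```

```bash
python3 -c "
from h import *
st()"
```

```text
t 24.6 pos [0.5587 0.119  0.0537] yaw_y -3.87 tilt [ 0.001 -0.    -1.   ] F [ 1.9 -0.2 -4.1] M [ 0.07 -0.19  0.05] w 12.6 gf 113.2 j [ 0.01  0.71  1.7  -0.    0.73  0.08]
```

It's entering the hole with no vertical load. Continuing down.

jog_arm(plan=[[0, 0, 0.2, 0, 0.5], [0, 0, 0.4, 0, 0.5], [0, 0, 0.6, 0, 0.5], [0, 0, 0.8, 0, 0.5], [0, 0, 0.8, 0, 0.5]])

```text
time: 25.1
eef_pos: [0.5587, 0.119, 0.0456]
tcp_rot: [0.0, 0.731, 0.683, 0.0]
force: [1.9, -0.9, -3.7]
gripper_width: 0.149
gripper_force: 113.2
```

```bash
python3 -c "
from h import *
st()"
```

```text
t 25.1 pos [0.5587 0.119  0.0456] yaw_y -3.87 tilt [ 0.001 -0.    -1.   ] F [ 1.9 -0.9 -3.7] M [-0.08 -0.35  0.03] w 12.7 gf 113.2 j [ 0.01  0.73  1.7  -0.    0.71  0.08]
```

jog_arm(plan=[[0, 0, 0.25, 0, 0.5], [0, 0, 0.5, 0, 0.5], [0, 0, 0.75, 0, 0.5], [0, 0, 0.95, 0, 0.5], [0, 0, 1.05, 0, 0.5], [0, 0, 1.1, 0, 0.5]])

```text
time: 25.7
eef_pos: [0.5587, 0.119, 0.0348]
tcp_rot: [0.0, 0.731, 0.683, 0.0]
force: [3.2, -0.8, -1.1]
gripper_width: 0.15
gripper_force: 113.5
```

```bash
python3 -c "
from h import *
st()"
```

```text
t 25.7 pos [0.5587 0.119  0.0348] yaw_y -3.87 tilt [ 0.001 -0.    -1.   ] F [ 3.2 -0.8 -1.1] M [-0.11 -0.43  0.09] w 12.8 gf 113.5 j [ 0.01  0.75  1.71 -0.    0.69  0.08]
```

jog_arm(plan=[[0, 0, 0.06, 0, 0.5], [0, 0, 0.06, 0, 1.5], [0, 0, 0.06, 0, 1.8], [0, 0, 0.06, 0, 2.2], [0, 0, 0.06, 0, 3], [0, 0, 0.06, 0, 3.8], [0, 0, 0, 0, 4.5], [0, 0, 0, 0, 5]], force=30)

```text
time: 26.5
eef_pos: [0.5581, 0.1191, 0.0348]
tcp_rot: [-0.0, 0.731, 0.683, -0.0]
force: [0.1, 0.1, 0.4]
gripper_width: 0.587
gripper_force: 0.0
```

jog_arm(plan=[[0, 0, -0.5, 0, 5], [0, 0, -1.5, 0, 5], [0, 0, -3, 0, 5], [0, 0, -6, 0, 5], [0, 0, -10, 0, 5], [0, 0, -14, 0, 5], [0, 0, -18, 0, 5], [-4, 0, -20, 0, 5]])

```text
time: 27.3
eef_pos: [0.5575, 0.0821, 0.2398]
tcp_rot: [0.002, 0.729, 0.685, 0.004]
force: [1.1, -0.8, 0.2]
gripper_width: 0.587
gripper_force: 0.0
```

```bash
cat > k.py <<'E'
from h import *
import sys
s,R,y=st();a=snap('side');b=snap('top');cv2.imwrite('pics/ka.png',a);cv2.imwrite('pics/kb.png',b)
A=cv2.resize(a[90:200,180:290],None,fx=5,fy=5,interpolation=cv2.INTER_CUBIC)
B=cv2.resize(b[140:230,165:265],None,fx=4,fy=4,interpolation=cv2.INTER_CUBIC)
def brown(im,box):
    x0,y0,x1,y1=box;h=cv2.cvtColor(im[y0:y1,x0:x1],cv2.COLOR_BGR2HSV)
    m=((h[...,2]<110)&(h[...,1]>90)).astype('uint8');k,l,t,c=cv2.connectedComponentsWithStats(m)
    return [(t[i]+[x0,y0,0,0,0],(c[i]+[x0,y0]).round(1)) for i in range(1,k) if t[i,4]>8]
print('side',brown(a,(200,95,260,150)));print('top',brown(b,(170,165,215,205)))
for p in((.5693,.2746,.076),(.5693,.2746,.046),(.5557,.0751,.048)):print(proj('side',p),proj('top',p))
E
python3 k.py
```

```text
t 27.3 pos [0.5575 0.0821 0.2398] yaw_y -3.56 tilt [ 0.009  0.001 -1.   ] F [ 1.1 -0.8  0.2] M [-0.04 -0.03  0.01] w 50.1 gf 0.0 j [-0.05  0.43  1.59  0.    1.12  0.01]
side [(array([201,  96,  17,  10,  67]), array([210.3, 100.7])), (array([255,  95,   4,   9,  13]), array([256.2,  98.8])), (array([254, 108,   5,  11,  16]), array([256.7, 112.1])), (array([247, 112,   6,  12,  14]), array([249.1, 117.1])), (array([253, 125,   7,   9,  13]), array([256.5, 127.8])), (array([243, 131,   6,  10,  49]), array([245.4, 135.9]))]
top [(array([183, 179,   8,   6,  34]), array([186.2, 181.4]))]
[245.70707633 132.80014071] [185.12676323 180.3176647 ]
[245.98797167 139.42126102] [186.79066535 181.23471766]
[270.21957183 179.60160304] [245.5718101 185.7971009]
```

Knob is at side (245.4,135.9) and top (186.2,181.4), matching the prediction of a key seated flat. Next I'll grasp the knob.

```bash
python3 -c "
from h import *
go((.568,.2745,.05),-3.9)"
```

```text
t 27.4 pos [0.5579 0.0762 0.2396] yaw_y -4.0 tilt [ 0.009 -0.002 -1.   ] F [0.4 0.9 0.6] M [-0.01 -0.04 -0.05] w 50.1 gf 0.0 j [-0.06  0.43  1.59 -0.    1.11  0.01]
row [19.88 -0.55 18.93] turn -0.1
```

jog_arm(plan=[[4, 0, 0, 0, 5], [8, 0, 2, 0, 5], [12, 0, 4, 0, 5], [16, -0.1, 6, 0, 5], [19, -0.1, 8, 0, 5], [19.3, -0.2, 11, 0, 5], [19.3, -0.2, 12, 0, 5], [19.3, -0.2, 12, 0, 5]])

```text
time: 28.2
eef_pos: [0.5647, 0.2714, 0.1129]
tcp_rot: [-0.001, 0.731, 0.683, -0.002]
force: [0.2, -0.5, 0.2]
gripper_width: 0.588
gripper_force: 0.0
```

```bash
python3 -c "
from h import *
go((.568,.2745,.05),-3.9)"
```

```text
t 28.2 pos [0.5647 0.2714 0.1129] yaw_y -3.87 tilt [-0.005 -0.001 -1.   ] F [ 0.2 -0.5  0.2] M [ 0.02 -0.07  0.02] w 50.2 gf 0.0 j [ 0.27  0.68  1.52 -0.    0.95  0.34]
row [0.34 0.34 6.29] turn 0.0
```

jog_arm(plan=[[0.2, 0.2, 2, 0, 5], [0.3, 0.2, 4, 0, 5], [0.3, 0.2, 5.5, 0, 5], [0.3, 0.2, 6.2, 0, 5], [0.3, 0.2, 6.2, 0, 5], [0.3, 0.2, 6.2, 0, 5]])

```text
time: 28.8
eef_pos: [0.5695, 0.2746, 0.0536]
tcp_rot: [0.0, 0.731, 0.683, 0.001]
force: [-0.2, 0.7, 0.1]
gripper_width: 0.587
gripper_force: 0.0
```

```bash
python3 -c "
from h import *
go((.568,.2745,.05),-3.9)"
```

```text
t 28.8 pos [0.5695 0.2746 0.0536] yaw_y -3.9 tilt [ 0.001  0.    -1.   ] F [-0.2  0.7  0.1] M [-0.03 -0.01 -0.04] w 50.2 gf 0.0 j [ 0.27  0.77  1.54 -0.    0.83  0.34]
row [-0.02 -0.15  0.36] turn 0.0
```

jog_arm(plan=[[0, -0.1, 0.2, 0, 5], [0, -0.1, 0.2, 0, 3.5], [0, -0.1, 0.2, 0, 2.6], [0, -0.1, 0.2, 0, 1.8], [0, -0.1, 0.2, 0, 1.0], [0, -0.1, 0.2, 0, 1.0], [0, -0.1, 0.2, 0, 1.0]], force=40)

```text
time: 29.5
eef_pos: [0.568, 0.275, 0.051]
tcp_rot: [0.0, 0.731, 0.683, 0.0]
force: [0.2, 0.7, 1.3]
gripper_width: 0.243
gripper_force: 39.0
```

```bash
python3 -c "
from h import *
st()"
```

```text
t 29.5 pos [0.568 0.275 0.051] yaw_y -3.87 tilt [ 0.001  0.    -1.   ] F [0.2 0.7 1.3] M [ 0.09 -0.01 -0.01] w 20.7 gf 39.0 j [0.27 0.77 1.54 0.   0.83 0.34]
```

jog_arm(plan=[[0, 0.3, 0, 1, 1.0], [0, 0.7, 0, 2, 1.0], [-0.03, 1.1, 0, 3, 1.0], [-0.06, 1.5, 0, 4, 1.0], [-0.1, 2.0, 0, 5.7, 1.0], [-0.1, 2.0, 0, 5.7, 1.0], [-0.1, 2.0, 0, 5.7, 1.0]], force=50)

```text
time: 30.2
eef_pos: [0.5883, 0.2722, 0.0508]
tcp_rot: [0.0, 0.764, 0.646, 0.0]
force: [0.0, 0.7, 1.4]
gripper_width: 0.239
gripper_force: 49.6
```

```bash
python3 -c "
from h import *
st()"
```

```text
t 30.2 pos [0.5883 0.2722 0.0508] yaw_y -9.56 tilt [ 0.001 -0.    -1.   ] F [0.  0.7 1.4] M [ 0.04  0.16 -0.02] w 20.4 gf 49.6 j [ 0.26  0.79  1.5  -0.    0.86  0.43]
```

jog_arm(plan=[[0, 0.4, 0, 1, 1.0], [-0.02, 0.7, 0, 2, 1.0], [-0.03, 1.0, 0, 3, 1.0], [-0.05, 1.3, 0, 4, 1.0], [-0.06, 1.5, 0, 5, 1.0], [-0.06, 1.5, 0, 5, 1.0]])

```text
time: 30.8
eef_pos: [0.6031, 0.2693, 0.0509]
tcp_rot: [0.0, 0.791, 0.612, 0.0]
force: [-0.8, 1.9, 1.6]
gripper_width: 0.24
gripper_force: 49.6
```

```bash
python3 -c "
from h import *
st()"
```

```text
t 30.8 pos [0.6031 0.2693 0.0509] yaw_y -14.6 tilt [ 0.001  0.    -1.   ] F [-0.8  1.9  1.6] M [0.11 0.23 0.04] w 20.5 gf 49.6 j [ 0.25  0.8   1.46 -0.    0.88  0.51]
```

jog_arm(plan=[[-0.02, 0.3, 0, 1.5, 1.0], [-0.04, 0.6, 0, 3, 1.0], [-0.07, 0.9, 0, 4.5, 1.0], [-0.1, 1.2, 0, 6, 1.0], [-0.1, 1.2, 0, 6, 1.0]])

```text
time: 31.3
eef_pos: [0.6155, 0.2656, 0.0512]
tcp_rot: [0.001, 0.822, 0.569, 0.002]
force: [2.1, 3.8, 0.6]
gripper_width: 0.238
gripper_force: 49.6
```

```bash
python3 k.py
python3 - <<'E'
from h import *
a=cv2.imread('pics/ka.png');h=cv2.cvtColor(a,cv2.COLOR_BGR2GRAY);print(h[122:152,244:272])
E
```

```text
t 31.3 pos [0.6155 0.2656 0.0512] yaw_y -20.6 tilt [ 0.003  0.001 -1.   ] F [2.1 3.8 0.6] M [ 0.45 -0.3   0.36] w 20.3 gf 49.6 j [0.24 0.81 1.44 0.   0.9  0.6 ]
side [(array([201,  96,  17,   8,  46]), array([211.4,  99.9])), (array([246,  95,   5,  16,  20]), array([247.7, 102.4])), (array([246, 114,   8,   9,  12]), array([250.5, 117.6])), (array([240, 117,  15,  19,  23]), array([248.1, 126.2])), (array([255, 119,   5,   9,  12]), array([256.2, 122.1])), (array([257, 129,   3,   9,  26]), array([258. , 132.9]))]
top [(array([189, 173,   8,  32,  38]), array([194.5, 188.8])), (array([211, 180,   4,   8,  26]), array([212.7, 182.8]))]
[245.70707633 132.80014071] [185.12676323 180.3176647 ]
[245.98797167 139.42126102] [186.79066535 181.23471766]
[270.21957183 179.60160304] [245.5718101 185.7971009]
[[ 47  20  17  23  34  71  99  93  61  26  17  37  88 141 163 165 168 164
  133  71  21  24  33  44  50  49  43  26]
 [ 76  33  20  22  23  42  53  50  35  18  14  40  96 141 159 161 164 159
  132  71  25  15  30  35  40  33  26  21]
 [109  60  24  16  20  30  33  37  28  23  14  55 115 15
[... 2520 characters left out ...]
151 148 146 141 140 144 147 146 141 139 142 144 147 149 136 110 105 131
  135 138 149 155 154 156 158 159 160 157]
 [151 149 146 143 137 140 146 148 145 142 140 141 148 150 147 132 105 106
  126 144 162 168 158 148 151 158 157 157]
 [148 149 148 145 141 139 142 146 146 144 140 141 141 142 140 133 112  95
  103 134 179 194 166 125 124 138 145 149]
 [148 150 150 148 143 139 138 142 148 145 142 139 135 127 121 118 106  90
   81 119 180 201 171 117 106 115 119 135]
 [150 150 149 148 147 141 138 140 145 145 144 141 138 123 113 113 109  95
   82 123 181 200 171 138 128 112 115 139]
 [147 149 150 150 149 144 139 136 141 145 147 143 140 134 120 113 112  96
   92 139 186 192 166 165 161 127 128 152]]
```

```bash
cat > arc.py <<'E'
from h import *
e0=np.radians(90-3.87);k0=np.array([.568,.275])
u=lambda t:np.array([np.cos(t),np.sin(t)])
H=k0-.2*u(e0)
def knob(al,be):return H+.095*u(e0-al)+.105*u(e0-al-be)
E
python3 - <<'E'
from arc import *
for al,be in((.16,.1),(.17,.15),(.17,.2),(.18,.25),(.18,.3)):print(al,be,knob(al,be).round(4),'yaw',round(-3.87-np.degrees(al+be),1))
al,be=.18,.3
go((*knob(.17,.2),.051),-3.87-np.degrees(.34))
go((*knob(al,be),.051),-3.87-np.degrees(.42))
E
```

```text
0.16 0.1 [0.6097 0.2674] yaw -18.8
0.17 0.15 [0.6165 0.265 ] yaw -22.2
0.17 0.2 [0.6213 0.2629] yaw -25.1
0.18 0.25 [0.6279 0.2598] yaw -28.5
0.18 0.3 [0.6324 0.2572] yaw -31.4
t 31.4 pos [0.6151 0.2657 0.0512] yaw_y -20.54 tilt [ 0.003  0.001 -1.   ] F [2.7 3.4 2. ] M [ 0.46 -0.43  0.36] w 20.3 gf 49.6 j [ 0.24  0.81  1.44 -0.    0.9   0.6 ]
row [-0.05  0.68  0.03] turn 2.8
t 31.4 pos [0.6151 0.2657 0.0512] yaw_y -20.54 tilt [ 0.003  0.001 -1.   ] F [2.7 3.4 2. ] M [ 0.46 -0.43  0.36] w 20.3 gf 49.6 j [ 0.24  0.81  1.44 -0.    0.9   0.6 ]
row [-0.19  1.92  0.03] turn 7.4
```

jog_arm(plan=[[-0.02, 0.3, 0, 0, 1.0], [-0.05, 0.7, 0, 0.5, 1.0], [-0.05, 0.7, 0, 0.5, 1.0]], force=35)

```text
time: 31.7
eef_pos: [0.6201, 0.2641, 0.0512]
tcp_rot: [-0.001, 0.825, 0.565, 0.001]
force: [0.9, 7.0, 3.6]
gripper_width: 0.239
gripper_force: 49.8
```

Run:
```python
from arc import *
go((*knob(.18,.3),.051),-3.87-np.degrees(.42))
```

```text
t 31.7 pos [0.6201 0.2641 0.0512] yaw_y -21.21 tilt [-0.     0.003 -1.   ] F [0.9 7.  3.6] M [1.1  0.01 0.1 ] w 20.4 gf 49.8 j [0.24 0.81 1.42 0.   0.91 0.6 ]
row [-0.2   1.39  0.01] turn 6.7
```

jog_arm(plan=[[0.1, 0.1, 0, 0.5, 1.0], [0.08, 0.4, 0, 1.5, 1.0], [0.05, 0.7, 0, 2.5, 1.0], [0.05, 0.7, 0, 2.5, 1.0]])

```text
time: 32.1
eef_pos: [0.6257, 0.2619, 0.051]
tcp_rot: [-0.002, 0.837, 0.547, -0.0]
force: [-1.1, 6.4, 4.5]
gripper_width: 0.239
gripper_force: 49.9
```

Run:
```python
from arc import *
go((*knob(.18,.3),.051),-3.87-np.degrees(.42))
```

```text
t 32.1 pos [0.6257 0.2619 0.051 ] yaw_y -23.74 tilt [-0.002  0.003 -1.   ] F [-1.1  6.4  4.5] M [ 1.18  0.35 -0.02] w 20.4 gf 49.9 j [0.23 0.82 1.41 0.   0.92 0.64]
row [-0.16  0.8  -0.  ] turn 4.2
```

jog_arm(plan=[[0.1, 0.1, 0, 0.5, 1.0], [0.08, 0.3, 0, 1.5, 1.0], [0.06, 0.5, 0, 2, 1.0], [0.06, 0.5, 0, 2, 1.0]])

```text
time: 32.5
eef_pos: [0.6295, 0.2603, 0.0509]
tcp_rot: [-0.002, 0.847, 0.532, -0.001]
force: [-2.7, 6.6, 4.2]
gripper_width: 0.235
gripper_force: 50.0
```

Run:
```python
from arc import *
s,R,y=st()
a=snap('side');b=snap('top');cv2.imwrite('pics/pa.png',a);cv2.imwrite('pics/pb.png',b)
A=cv2.resize(a[120:180,240:285],None,fx=10,fy=10,interpolation=cv2.INTER_CUBIC)
B=cv2.resize(b[165:205,180:215],None,fx=9,fy=9,interpolation=cv2.INTER_CUBIC)
B=cv2.copyMakeBorder(B,0,600-B.shape[0],0,0,cv2.BORDER_CONSTANT)
cv2.imwrite('pics/v10.png',np.hstack([A,B]))
for al in(.15,.2):
    P=H+.095*u(e0-al)
    print(al,'pivot side',proj('side',(*P,.045)),'top',proj('top',(*P,.045)))
print('knob base',proj('side',(*s['eef_pos'][:2],.046)))
```

```text
t 32.5 pos [0.6295 0.2603 0.0509] yaw_y -25.73 tilt [-0.005  0.002 -1.   ] F [-2.7  6.6  4.2] M [ 1.12  0.62 -0.08] w 20.1 gf 50.0 j [0.23 0.82 1.4  0.   0.93 0.67]
0.15 pivot side [262.01165841 159.17845051] top [218.25038285 179.92622594]
0.2 pivot side [263.43864357 158.92922451] top [218.61051108 178.57981337]
knob base [263.84815167 136.30062798]
```

View pics/v10.png

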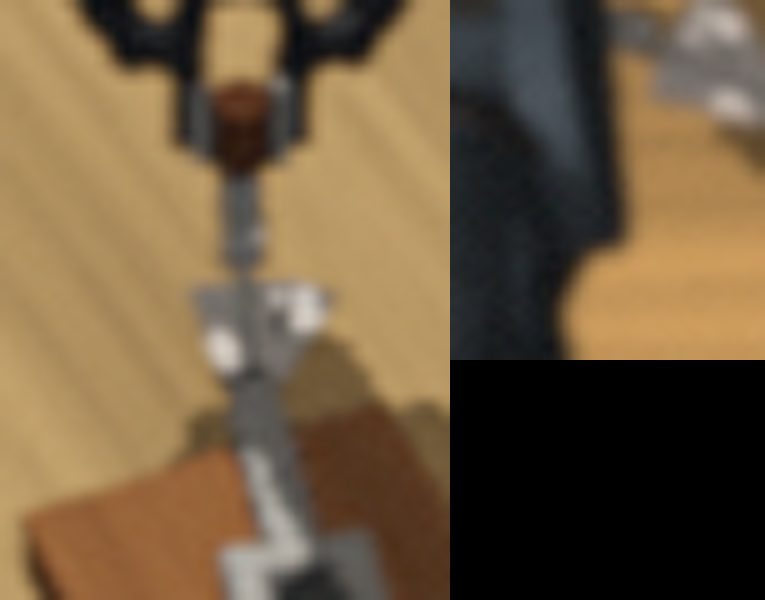

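The side view shows the pivot at crop (250,378), the rod going up to (242,275), and a dark mark at (280,316) to the right of the rod. Next I'll compute the angles on the plane.

Run:
```python
from arc import *
C=lambda u,v:((u+.5)/10-.5+240,(v+.5)/10-.5+120)
z=.044
P=plane('side',C(250,378),z)[:2]
print('pivot',P,'model',H+.095*u(e0-.17))
for nm,c in(('rod275',(241,270)),('knobbase',(242,172)),('mark',(280,316)),('mark lo',(270,335)),('shank mid',(268,455)),('head',(285,535)),('edgeL',(192,290)),('edgeR',(328,290))):
    q=plane('side',C(*c),z)[:2]-P;print(nm,q.round(4),np.hypot(*q).round(3),'ang',np.degrees(np.arctan2(q[1],q[0])).round(1))
im=cv2.imread('pics/pa.png');g=cv2.cvtColor(im,cv2.COLOR_BGR2GRAY)
print(g[146:162,256:276])
```

```text
pivot [0.5865598  0.17263276] model [0.57685649 0.16778833]
rod275 [0.0205 0.0459] 0.05 ang 65.9
knobbase [0.0426 0.0878] 0.098 ang 64.1
mark [0.0219 0.0208] 0.03 ang 43.4
mark lo [0.0149 0.0145] 0.021 ang 44.1
shank mid [-0.0108 -0.0333] 0.035 ang -108.0
head [-0.0222 -0.0667] 0.07 ang -108.4
edgeL [0.0018 0.045 ] 0.045 ang 87.7
edgeR [0.0416 0.0242] 0.048 ang 30.1
[[148 151 153 152 148 133 112  92  89 103 128 150 158 160 159 156 155 156
  157 157]
 [146 149 150 150 150 143 130 109 101 121 142 150 153 156 158 155 155 154
  157 158]
 [141 145 144 139 133 131 124 111  97 109 126 140 144 154 167 158 147 149
  154 157]
 [142 143 138 125 117 116 115 106  97 102 126 158 159 174 192 170 135 136
  149 155]
 [139 142 137 124 114 111 112 106  99 102 119 142 146 176 199 177 141 140
  151 154]
 [142 140 138 128 116 114 111 106  96 104 110 102 119 176 203 189 163 153
  155 155]
 [143 140 139 131 124 133 130 111  95 100 105  91 111 169 191 178 156 156
  160 156]
 [144 141 139 136 144 174 175 136  99  99 108 101 106 128 135 123 117 135
  149 154]
 [146 144 140 141 160 192 201 171 112  99 109 111 110 108 100  91  89 102
  117 139]
 [146 147 143 140 152 183 200 176 119  97 111 114 113 103  93  87  89  91
  103 131]
 [144 147 144 140 141 157 176 160 107  82  98 108 108  97  93  90  92  91
   93 110]
 [138 144 146 145 138 124 117 101  73  65  80  96 101  94  91  90  90  91
   92  95]
 [135 140 146 146 141 123  91  77  79  84  85  85  87  89  91  89  91  90
   91  92]
 [137 136 143 146 142 134 112  89  87  90  86  86  85  88  89  91  94  93
   89  90]
 [138 137 138 136 127 120 108  89  88  87  88  87  88  90  92  89  90  89
   87  83]
 [143 139 131 114  96  92  88  85  92  90  88  87  88  87  86  86  77  74
   74  68]]
```

jog_arm(plan=[[0.05, 0.2, 0, 1, 1.0], [0.1, 0.4, 0, 2, 1.0], [0.1, 0.6, 0, 3, 1.0], [0.1, 0.6, 0, 3, 1.0]])

```text
time: 33.0
eef_pos: [0.6345, 0.258, 0.0507]
tcp_rot: [-0.002, 0.86, 0.51, -0.003]
force: [-4.1, 5.8, 6.7]
gripper_width: 0.236
gripper_force: 50.1
```

```bash
cat > f.py <<'E'
from arc import *
from scipy.optimize import brentq
s,R,y=st();F=s['force'];print('pull resist',-(F@R[:,1]).round(2),'radial',(F@R[:,0]).round(2))
p=s['eef_pos'][:2]
for P0 in(H,):
    d=np.hypot(*(p-P0));print('knob-hole dist',d.round(4))
    if d<.2: print('beta by dist',np.arccos((d*d-.095**2-.105**2)/(2*.095*.105)).round(3))
E
python3 f.py
```

```text
t 33.0 pos [0.6345 0.258  0.0507] yaw_y -28.68 tilt [-0.007  0.001 -1.   ] F [-4.1  5.8  6.7] M [0.9  0.78 0.05] w 20.2 gf 50.1 j [0.22 0.83 1.39 0.   0.94 0.72]
pull resist 6.38 radial 3.13
knob-hole dist 0.1993
beta by dist 0.168
```

jog_arm(plan=[[0.03, 0.2, -0.04, 1, 1.0], [0.05, 0.4, -0.08, 2, 1.0], [0.05, 0.6, -0.1, 3, 1.0], [0.05, 0.6, -0.1, 3, 1.0]])

```text
time: 33.4
eef_pos: [0.641, 0.2549, 0.051]
tcp_rot: [-0.001, 0.873, 0.488, -0.002]
force: [-2.6, 4.5, 1.1]
gripper_width: 0.237
gripper_force: 49.6
```

```bash
cat >> f.py <<'E'
a=snap('side');g=cv2.cvtColor(a,cv2.COLOR_BGR2GRAY);print(g[130:162,255:277])
E
python3 f.py
```

```text
t 33.4 pos [0.641  0.2549 0.051 ] yaw_y -31.62 tilt [-0.005 -0.    -1.   ] F [-2.6  4.5  1.1] M [0.77 0.64 0.22] w 20.3 gf 49.6 j [0.22 0.83 1.37 0.   0.94 0.77]
pull resist 4.59 radial 2.45
knob-hole dist 0.1992
beta by dist 0.177
[[157 157 159 163 161 131  71  55  69  57  42  48  63  66  60  59  71  65
   37  75 133 161]
 [159 157 158 161 160 132  72  55  69  57  33  42  54  53  48  49  70  63
   46  81 132 155]
 [158 158 158 161 161 134  77  55  67  56  35  33  37  33  35  43  68  63
   45  83 130 150]
 [156 159 158 160 160 137  87  62  66  52  33  33  31  34  34  46  67  63
   52  88 134 149]
 [157 158 157 158 158 143 117  97  77  55  33  25  36  29  30  44  69  77
   83 118 146 152]
 [156 157 158 157 157 158 155 142 109  72  44  27  35  36  34  49  83 106
  131 149 157 156]
 [153 156 155 157 158 159 161 154 138 118  81  45  28  29  54  91 120 139
  153 160 161 158]
 [150 152 155 156 157 156 158 161 161 154 121  73  50  52  85 135 158 160
  159 159 161 160]
 [147 152 154 155 155 156 157 158 163 153 121  86  74  80 104 142 162 163
  161 159 160 162]
 [148 148 152 154 155 156 157 1
[... 1408 characters left out ...]
9 124 103 111 114 113 107  96
   93  94  91  99]
 [142 146 146 143 141 139 138 144 177 198 174 118 100 112 113 110 100  93
   93  95  94  96]
 [137 142 146 146 142 138 139 135 143 165 152 104  95 108 110 102  95  92
   92  96  95  97]
 [136 139 145 147 144 142 138 133 126 128 126  95  78  93  99  96  91  90
   89  94  95  95]
 [138 136 141 145 146 143 140 135 133 156 168 146 109  87  85  90  92  91
   91  93  93  96]
 [142 138 136 142 146 145 144 136 130 161 182 172 138  95  84  87  91  92
   91  93  97  98]
 [145 139 136 137 144 146 147 138 126 157 180 174 144  99  85  88  90  91
   89  89 102  96]
 [145 141 137 135 139 146 147 135 119 148 176 173 152 111  84  86  84  77
   72  75  75  72]]
```

jog_arm(plan=[[0, 0.25, 0, 1, 1.0], [-0.01, 0.5, 0, 2, 1.0], [-0.03, 0.75, 0, 3.5, 1.0], [-0.05, 1.0, 0, 4.5, 1.0], [-0.05, 1.0, 0, 4.5, 1.0], [-0.05, 1.0, 0, 4.5, 1.0]])

```text
time: 34.05
eef_pos: [0.6495, 0.25, 0.051]
tcp_rot: [-0.001, 0.891, 0.453, -0.001]
force: [-1.8, 5.9, 0.9]
gripper_width: 0.241
gripper_force: 49.6
```

```bash
cat > f.py <<'E'
from arc import *
s,R,y=st();F=s['force'];f=-(F@R[:,1]);print('resist',f.round(2),'radial',(F@R[:,0]).round(2),'beta_force',((f*.105+s['moment'][2])/3.5).round(3))
turn=np.radians(-3.87-y);d=s['eef_pos'][:2]-k0;yy=d@u(e0-np.pi/2);al=np.arcsin((yy-.105*np.sin(turn))/.095);print('alpha',al.round(3),'beta_geo',(turn-al).round(3),'xcheck',(d@u(e0)).round(4),(.095*np.cos(al)+.105*np.cos(turn)-.2).round(4))
E
python3 f.py
```

```text
t 34.05 pos [0.6495 0.25   0.051 ] yaw_y -36.08 tilt [-0.004  0.001 -1.   ] F [-1.8  5.9  0.9] M [0.99 0.51 0.3 ] w 20.6 gf 49.6 j [0.21 0.84 1.36 0.   0.95 0.83]
resist 4.95 radial 3.71 beta_force 0.234
alpha 0.289 beta_geo 0.273 xcheck -0.0195 -0.0201
```

Run:
```python
from arc import *
a=snap('side');cv2.imwrite('pics/q1.png',a);g=cv2.cvtColor(a,cv2.COLOR_BGR2GRAY);print(g[134:164,256:282])
```

```text
[[158 158 158 158 162 162 161 147 125 103  76  48  30  33  34  33  37  52
   69  62  66 110 146 160 164 166]
 [156 157 157 158 160 162 162 161 154 132  99  70  42  29  33  35  38  61
   78  97 111 134 148 156 161 164]
 [155 156 156 156 158 160 162 162 160 149 133 109  68  34  31  32  51  90
  110 136 152 156 154 154 158 161]
 [154 155 156 156 156 157 159 161 161 160 154 134  90  57  46  52  85 127
  146 154 162 161 156 154 154 157]
 [152 154 155 156 156 156 158 160 162 160 159 136 104  80  73  78 104 142
  159 160 162 161 157 154 153 155]
 [148 151 154 155 155 155 157 160 161 163 157 137 103  86  84  90 120 150
  161 162 162 161 160 157 153 152]
 [148 150 153 154 155 156 158 160 161 163 159 137 102  83  84  93 127 153
  161 163 162 163 161 158 157 153]
 [150 147 149 152 154 155 156 159 161 161 157 132  95  86  83  96 133 158
  162 161 162 162 161 160 160 155]
 [153 148 148 151 154 154 157 156 160 162 150 120  92  84  83  95 135 158
  161 160 160 161 161 161 159 157]
 [153 151 147 148 150 154 153 156 158 159 147 120  95  87  86 100 137 156
  160 159 159 160 161 162 162 160]
 [152 154 
[... 1470 characters left out ...]
93  90  91
   93  97  97  96  94  92  90  91]
 [135 140 145 147 143 140 139 145 166 177 171 165 158 135 102  91  90  93
   91  94  97  96  95  95  90  90]
 [137 135 143 146 146 142 140 142 158 174 178 174 166 141 101  87  92  92
   94  92  91  93  91  94  92  92]
 [140 136 137 143 147 146 142 136 139 161 176 172 165 139  99  88  87  88
   87  84  77  75  80  86  93  93]
 [141 137 135 139 145 147 144 137 128 156 176 175 165 137  99  82  77  75
   72  68  66  67  68  82  92  93]
 [145 141 137 137 142 147 146 138 126 155 177 174 165 146 108  74  62  59
   62  63  62  61  66  74  85  94]
 [144 144 140 136 137 142 147 136 126 152 176 176 169 160 127  77  54  58
   61  60  63  65  61  67  75  87]]
```

jog_arm(plan=[[0, 0.1, 0, 0.5, 1.0], [0, 0.25, 0, 1, 1.0], [0, 0.25, 0, 1, 1.0], [0, 0.25, 0, 1, 1.0], [0, 0.25, 0, 1, 1.0], [0, 0.25, 0, 1, 1.0], [0, 0.25, 0, 1, 1.0], [0, 0.25, 0, 1, 1.0]])

```text
time: 34.9
eef_pos: [0.6514, 0.2488, 0.051]
tcp_rot: [-0.001, 0.895, 0.446, -0.002]
force: [-4.1, 6.8, 0.9]
gripper_width: 0.245
gripper_force: 49.6
```

```bash
python3 f.py
```

```text
t 34.9 pos [0.6514 0.2488 0.051 ] yaw_y -37.08 tilt [-0.004  0.001 -1.   ] F [-4.1  6.8  0.9] M [1.12 0.52 0.31] w 20.9 gf 49.6 j [0.2  0.84 1.35 0.   0.96 0.85]
resist 7.4 radial 2.91 beta_force 0.31
alpha 0.293 beta_geo 0.287 xcheck -0.0206 -0.0212
```

jog_arm(plan=[[0, 0, 0, 0, 1.0], [0, 0, 0, 0, 1.0], [0, 0, 0, 0, 1.0], [0, 0, 0, 0, 1.0], [0, 0, 0, 0, 1.0], [0, 0, 0, 0, 1.0], [0, 0, 0, 0, 1.0], [0, 0, 0, 0, 1.0]])

```text
time: 35.7
eef_pos: [0.6514, 0.2488, 0.051]
tcp_rot: [-0.001, 0.895, 0.446, -0.001]
force: [-2.7, 6.7, 1.1]
gripper_width: 0.241
gripper_force: 49.6
```

```bash
python3 f.py
```

```text
t 35.7 pos [0.6514 0.2488 0.051 ] yaw_y -37.07 tilt [-0.004  0.001 -1.   ] F [-2.7  6.7  1.1] M [1.05 0.57 0.3 ] w 20.6 gf 49.6 j [0.2  0.84 1.35 0.   0.96 0.85]
resist 6.2 radial 3.76 beta_force 0.273
alpha 0.293 beta_geo 0.286 xcheck -0.0205 -0.0212
```

Run:
```python
from arc import *
a=cv2.imread('pics/q1.png');g=cv2.cvtColor(a,cv2.COLOR_BGR2GRAY).astype(float)
pts=[]
for v in range(138,147):
    w=np.clip(150-g[v,264:275],0,None);w[w<15]=0;pts.append(plane('side',((w*np.arange(264,275)).sum()/w.sum(),v),.046)[:2])
pts=np.array(pts);d=pts[-1]-pts[0];f=np.polyfit(pts[:,1],pts[:,0],1);print('handle heading',np.degrees(np.arctan2(1,f[0])),pts[[0,-1]])
k=np.array([.6495,.25])
for z in(.044,.048):
  for px in((266.5,157),(267,157),(266.5,158)):
    q=plane('side',px,z)[:2];e=k-q;print(z,px,q.round(4),'rod len',np.hypot(*e).round(3),'heading',np.degrees(np.arctan2(e[1],e[0])).round(1),'shank heading',np.degrees(np.arctan2(*(q-H)[::-1])).round(1),np.hypot(*(q-H)).round(3))
for al in(.18,.25,.29):
  P=H+.095*u(e0-al);print(al,proj('side',(*P,.046)))
print(g[158:186,258:285].astype(int))
```

```text
handle heading 55.990048396780786 [[0.64403122 0.24330204]
 [0.62236436 0.21113681]]
0.044 (266.5, 157) [0.5929 0.1711] rod len 0.097 heading 54.4 shank heading 68.1 0.103
0.044 (267, 157) [0.5944 0.1704] rod len 0.097 heading 55.3 shank heading 67.2 0.103
0.044 (266.5, 158) [0.5908 0.1671] rod len 0.102 heading 54.7 shank heading 68.4 0.099
0.048 (266.5, 157) [0.5911 0.1676] rod len 0.101 heading 54.7 shank heading 68.4 0.099
0.048 (267, 157) [0.5925 0.1669] rod len 0.101 heading 55.6 shank heading 67.4 0.099
0.048 (266.5, 158) [0.589  0.1636] rod len 0.105 heading 55.0 shank heading 68.6 0.095
0.18 [262.86458704 158.80633342]
0.25 [264.87941152 158.51506853]
0.29 [266.04098065 158.39424966]
[[145 147 143 140 139 145 166 177 171 165 158 135 102  91  90  93  91  94
   97  96  95  95  90  90  92 109 138]
 [143 146 146 142 140 142 158 174 178 174 166 141 101  87  92  92  94  92
   91  93  91  94  92  92  92 100 130]
 [137 143 147 146 142 136 139 161 176 172 165 139  99  88  87  88  87  84
   77  75  80  86  93  93  91  91 111]
 [135 139 145 147 144 137 128 156 176 175 165 137  99  82  
[... 2066 characters left out ...]
  57  57  55  60  60]
 [112 115 111 106 108 135 163 173 160 119  73  72  73  58  47  53  77  99
  101  90  82  68  63  60  59  56  59]
 [112 114 113 109 107 127 158 175 166 126  69  57  60  67  71  71  78  87
   88  91  85  70  64  60  59  59  59]
 [111 113 112 111 108 125 156 176 172 146 116 112 116 124 133 129 111  90
   89  91  84  73  69  62  61  57  56]
 [111 112 114 113 111 120 154 176 179 174 170 173 173 173 172 163 134  98
   88  89  84  74  64  64  62  59  57]
 [110 111 114 113 109 113 143 168 174 171 171 171 169 169 159 137 105  87
   86  88  86  74  66  62  62  60  57]
 [109 112 113 115 110 105 113 132 135 132 124 119 112 110 106  93  86  84
   86  86  85  74  63  64  65  63  60]]
```

Run:
```python
from arc import *
def hd(p,q,z):
    d=plane('side',p,z)[:2]-plane('side',q,z)[:2];return np.degrees(np.arctan2(d[1],d[0])).round(1),np.hypot(*d).round(3)
for f in('q1','pa'):
    g=cv2.cvtColor(cv2.imread(f'pics/{f}.png'),cv2.COLOR_BGR2GRAY).astype(float)
    L=[];Rr=[]
    for v in range(159,172):
        row=g[v];
        pk=262+np.argmax(row[262:272])
        l=pk
        while row[l]>143:l-=1
        l+= (143-row[l])/(row[l+1]-row[l])
        rr=pk
        while row[rr]>130:rr+=1
        rr-=(130-row[rr])/(row[rr-1]-row[rr])
        L.append((l,v));Rr.append((rr,v))
    for nm,E in(('L',L),('R',Rr)):
        E=np.array(E);c=np.polyfit(E[:,1],E[:,0],1);print(f,nm,c.round(3),hd((np.polyval(c,159),159),(np.polyval(c,171),171),.048))
# head heading: hole centre to pivot, and initial check image ka (after release)
s0=cv2.imread('pics/side0.png')
S=lambda u,v:((u+.5)/3-.5+235,(v+.5)/3-.5+145)
print('foot long edge',hd(S(23,80),S(148,300),.03))
```

```text
q1 L [  0.251 223.883] (np.float64(72.8), np.float64(0.054))
q1 R [1.990e-01 2.373e+02] (np.float64(70.3), np.float64(0.053))
pa L [ 1.342 38.478] (np.float64(106.8), np.float64(0.074))
pa R [-2.71000e-01  3.14187e+02] (np.float64(51.0), np.float64(0.054))
foot long edge (np.float64(86.6), np.float64(0.309))
```

Shank heading is about 71–72° and handle about 56°, so the deflection is about 0.28. That agrees with force (0.27–0.31) and geometry (0.29), between the marks, and it has been held 1.5 s. Now easing off.

Run:
```python
from arc import *
s,R,y=st()
for al,be in((.29,.22),(.28,.15),(.26,.08),(.22,.02),(.17,0),(.1,0),(.05,0),(0,0)):
    d=R.T@(np.r_[knob(al,be),s['eef_pos'][2]]-s['eef_pos'])*100;print(d.round(2),round(y+3.87+np.degrees(al+be),1))
```

```text
t 35.7 pos [0.6514 0.2488 0.051 ] yaw_y -37.07 tilt [-0.004  0.001 -1.   ] F [-2.7  6.7  1.1] M [1.05 0.57 0.3 ] w 20.6 gf 49.6 j [0.2  0.84 1.35 0.   0.96 0.85]
[-0.09 -0.72  0.  ] -4.0
[-0.21 -1.65  0.01] -8.6
[-0.45 -2.76  0.01] -13.7
[-0.88 -4.12  0.02] -19.4
[-1.32 -5.24  0.02] -23.5
[-1.92 -6.51  0.03] -27.5
[-2.41 -7.38  0.03] -30.3
[-2.93 -8.23  0.04] -33.2
```

jog_arm(plan=[[-0.09, -0.7, 0, -4, 1.0], [-0.2, -1.6, 0, -8.5, 1.0], [-0.45, -2.7, 0, -13.5, 1.0], [-0.8, -4.0, 0, -19, 1.0], [-1.3, -5.2, 0, -23.5, 1.0], [-1.9, -6.5, 0, -27.5, 1.0], [-2.4, -7.4, 0, -30.3, 1.0], [-2.7, -7.9, 0, -32, 1.0]])

```text
time: 36.5
eef_pos: [0.5736, 0.2729, 0.0515]
tcp_rot: [0.001, 0.737, 0.676, -0.001]
force: [0.1, 0.1, -0.7]
gripper_width: 0.24
gripper_force: 49.3
```

jog_arm(plan=[[0, 0, 0, 0, 1.0], [0, 0, 0, 0, 1.0], [0, 0, 0, 0, 2.2], [0, 0, 0, 0, 2.4], [0, 0, 0, 0, 3], [0, 0, 0, 0, 4], [0, 0, 0, 0, 5]], force=20)

```text
time: 37.2
eef_pos: [0.5741, 0.2738, 0.0519]
tcp_rot: [0.0, 0.738, 0.675, 0.0]
force: [-0.1, -0.1, -0.2]
gripper_width: 0.585
gripper_force: 0.0
```

```bash
python3 f.py
```

```text
t 37.2 pos [0.5741 0.2738 0.0519] yaw_y -5.08 tilt [ 0.  0. -1.] F [-0.1 -0.1 -0.2] M [-0.03  0.    0.03] w 50.0 gf 0.0 j [0.27 0.77 1.53 0.   0.84 0.36]
resist 0.05 radial -0.14 beta_force 0.011
alpha 0.042 beta_geo -0.021 xcheck -0.0008 -0.0001
```

jog_arm(plan=[[0, 0, -2, 0, 5], [0, 0, -6, 0, 5], [-2, 0, -8, 0, 5], [-6, 0, -8, 0.5, 5], [-10, 0, -8, 0.5, 5], [-14, 0, -8, 0.5, 5], [-15.5, 0, -8, 0.5, 5], [-15.5, 0, -8, 0.5, 5]])

```text
time: 38.0
eef_pos: [0.5604, 0.1177, 0.132]
tcp_rot: [-0.0, 0.742, 0.671, 0.0]
force: [0.6, 0.2, 0.3]
gripper_width: 0.588
gripper_force: 0.0
```

jog_arm(plan=[[0, 0, 2, 0, 5], [0, 0, 3.5, 0, 5], [0, 0, 4, 0, 5], [0, 0, 4, 0, 5]])

```text
time: 38.4
eef_pos: [0.5599, 0.1207, 0.0911]
tcp_rot: [-0.001, 0.74, 0.672, -0.0]
force: [0.1, 0.9, -0.3]
gripper_width: 0.588
gripper_force: 0.0
```

Run:
```python
from arc import *
go((.560,.119,.0352),-5.6)
```

```text
t 38.4 pos [0.5599 0.1207 0.0911] yaw_y -5.5 tilt [-0.001  0.    -1.   ] F [ 0.1  0.9 -0.3] M [ 0.01  0.02 -0.04] w 50.2 gf 0.0 j [0.02 0.65 1.68 0.   0.81 0.11]
row [-0.17  0.04  5.59] turn 0.1
```

jog_arm(plan=[[-0.1, 0, 2, 0, 4], [-0.1, 0, 4, 0, 4], [-0.1, 0, 5.3, 0, 4], [-0.1, 0, 5.6, 0, 4], [-0.1, 0, 5.6, 0, 4], [-0.1, 0, 5.6, 0, 2.5], [-0.1, 0, 5.6, 0, 1.5], [-0.1, 0, 5.6, 0, 0.5]], force=100)

```text
time: 39.2
eef_pos: [0.5613, 0.1184, 0.0372]
tcp_rot: [0.001, 0.741, 0.672, 0.001]
force: [-0.4, 0.2, 4.5]
gripper_width: 0.151
gripper_force: 98.4
```

jog_arm(plan=[[0, 0, 0, 0, 0.5], [0, 0, 0, 0, 0.5], [0, 0, 0, 0, 0.5], [0, 0, 0, 0, 0.5]], force=100)

```text
time: 39.6
eef_pos: [0.5613, 0.1185, 0.0371]
tcp_rot: [0.001, 0.741, 0.672, 0.001]
force: [-0.3, 1.1, 5.9]
gripper_width: 0.153
gripper_force: 98.6
```

Run:
```python
from arc import *
go((.560,.119,.0352),-5.6)
```

```text
t 39.6 pos [0.5613 0.1185 0.0371] yaw_y -5.57 tilt [ 0.003  0.    -1.   ] F [-0.3  1.1  5.9] M [0.08 0.   0.  ] w 13.1 gf 98.6 j [0.01 0.74 1.7  0.   0.69 0.11]
row [ 0.04 -0.14  0.19] turn 0.0
```

jog_arm(plan=[[0, 0, -0.4, 0, 0.5], [0, 0, -0.9, 0, 0.5], [0, 0, -1.5, 0, 0.5], [0, 0, -2.2, 0, 0.5], [0, 0, -3, 0, 0.5], [0, 0, -4, 0, 0.5], [0, 0, -5, 0, 0.5]])

```text
time: 40.3
eef_pos: [0.5599, 0.1184, 0.0867]
tcp_rot: [-0.0, 0.741, 0.672, -0.0]
force: [0.0, -0.9, -4.2]
gripper_width: 0.15
gripper_force: 98.2
```

Run:
```python
from arc import *
go((.4415,-.301,.265),-80.0)
```

```text
t 40.3 pos [0.5599 0.1184 0.0867] yaw_y -5.57 tilt [-0.  0. -1.] F [ 0.  -0.9 -4.2] M [-0.07 -0.   -0.04] w 12.8 gf 98.2 j [0.01 0.66 1.68 0.   0.8  0.11]
row [-42.89  -7.72 -17.83] turn 74.4
```

jog_arm(plan=[[0, 0, -2, 0, 0.5], [0, 0, -6, 0, 0.5], [0, 0, -10, 0, 0.5], [0, 0, -14, 0, 0.5], [0, 0, -17, 0, 0.5], [0, 0, -18, 0, 0.5], [-2, -0.3, -18, 4, 0.5], [-5, -0.9, -18, 10, 0.5]])

```text
time: 41.1
eef_pos: [0.5457, 0.0702, 0.2655]
tcp_rot: [-0.0, 0.797, 0.604, 0.0]
force: [-0.0, -1.3, -4.9]
gripper_width: 0.152
gripper_force: 98.4
```

Run:
```python
from arc import *
go((.441,-.320,.265),-84)
```

```text
t 41.1 pos [0.5457 0.0702 0.2655] yaw_y -15.63 tilt [-0.  0. -1.] F [-0.  -1.3 -4.9] M [-0.04  0.03 -0.03] w 12.9 gf 98.4 j [-0.08  0.39  1.58  0.    1.17  0.2 ]
row [-4.04e+01  4.30e-01  4.00e-02] turn 68.4
```

jog_arm(plan=[[-4, 0, 0, 8, 0.5], [-8, 0, 0, 16, 0.5], [-12.5, 0, 0, 24, 0.5], [-17, 0.1, 0, 32, 0.5], [-21.5, 0.2, 0, 40, 0.5], [-26, 0.3, 0, 47, 0.5], [-30.5, 0.3, 0, 54, 0.5], [-34.5, 0.4, 0, 60, 0.5]])

```text
time: 41.9
eef_pos: [0.4558, -0.2652, 0.2647]
tcp_rot: [-0.001, 0.992, 0.123, -0.001]
force: [0.4, 0.0, -3.7]
gripper_width: 0.155
gripper_force: 98.3
```

Run:
```python
from arc import *
go((.441,-.320,.06),-84)
```

```text
t 41.9 pos [ 0.4558 -0.2652  0.2647] yaw_y -75.89 tilt [-0.002  0.002 -1.   ] F [ 0.4  0.  -3.7] M [ 0.03  0.01 -0.03] w 13.3 gf 98.3 j [-0.74  0.36  1.63 -0.    1.15  0.59]
row [-2.74  5.   20.46] turn 8.1
```

jog_arm(plan=[[-1, 2, 0, 4, 0.5], [-2.2, 4, 0, 8, 0.5], [-2.7, 5, 3, 8, 0.5], [-2.7, 5, 7, 8, 0.5], [-2.7, 5, 11, 8, 0.5], [-2.7, 5, 15, 8, 0.5], [-2.7, 5, 18.5, 8, 0.5], [-2.7, 5, 20.5, 8, 0.5]])

```text
time: 42.7
eef_pos: [0.4417, -0.3169, 0.0571]
tcp_rot: [-0.003, 0.998, 0.056, -0.002]
force: [-1.3, 0.1, -3.4]
gripper_width: 0.148
gripper_force: 98.2
```

jog_arm(plan=[[0, 0, 1, 0, 0.5], [0, 0, 2, 0, 0.5], [0, 0, 2.8, 0, 0.5], [0, 0, 3.4, 0, 0.5], [0, 0, 3.8, 0, 0.5], [0, 0, 4.0, 0, 0.5], [0, 0, 4.0, 0, 0.5]])

```text
time: 43.4
eef_pos: [0.4441, -0.3192, 0.021]
tcp_rot: [0.0, 0.998, 0.056, 0.0]
force: [0.3, 0.4, -2.6]
gripper_width: 0.154
gripper_force: 98.2
```

Run:
```python
from arc import *
go((.441,-.320,.011),-84)
```

```text
t 43.4 pos [ 0.4441 -0.3192  0.021 ] yaw_y -83.57 tilt [ 0. -0. -1.] F [ 0.3  0.4 -2.6] M [-0.02 -0.02 -0.01] w 13.2 gf 98.2 j [-0.83  0.75  1.77 -0.    0.62  0.63]
row [-0.31  0.05  1.  ] turn 0.4
```

jog_arm(plan=[[0, 0, 0.3, 0, 0.5], [0, 0, 0.55, 0, 0.5], [0, 0, 0.75, 0, 0.5], [0, 0, 0.9, 0, 0.5], [0, 0, 1.0, 0, 0.5], [0, 0, 1.0, 0, 0.5]])

```text
time: 44.0
eef_pos: [0.4439, -0.319, 0.0112]
tcp_rot: [0.0, 0.998, 0.056, -0.0]
force: [-0.4, 0.4, 0.7]
gripper_width: 0.149
gripper_force: 98.9
```

```bash
python3 -c "
from h import *
st()"
```

```text
t 44.0 pos [ 0.4439 -0.319   0.0112] yaw_y -83.57 tilt [-0. -0. -1.] F [-0.4  0.4  0.7] M [ 0.12  0.15 -0.06] w 12.8 gf 98.9 j [-0.83  0.77  1.77 -0.    0.6   0.63]
```

jog_arm(plan=[[0, 0, 0.05, 0, 0.5], [0, 0, 0.1, 0, 0.5], [0, 0, 0.1, 0, 1.6], [0, 0, 0.1, 0, 1.9], [0, 0, 0.1, 0, 2.3], [0, 0, 0.1, 0, 3], [0, 0, 0.05, 0, 4], [0, 0, 0, 0, 5]], force=20)

```text
time: 44.8
eef_pos: [0.4439, -0.3191, 0.0107]
tcp_rot: [-0.0, 0.998, 0.056, -0.0]
force: [0.1, 0.4, 0.0]
gripper_width: 0.586
gripper_force: 0.0
```

jog_arm(plan=[[0, 0, -1, 0, 5], [0, 0, -2.5, 0, 5], [0, 0, -5, 0, 5], [0, 0, -9, 0, 5], [0, 0, -13, 0, 5], [0, 0, -17, 0, 5], [-3, -3, -19, 0, 5], [-6, -6, -20, 0, 5]])

```text
time: 45.6
eef_pos: [0.3782, -0.2671, 0.2137]
tcp_rot: [0.003, 0.998, 0.056, 0.002]
force: [-0.4, 0.9, 0.5]
gripper_width: 0.587
gripper_force: 0.0
```

jog_arm(plan=[[-1, -5, 0, 0, 5], [-1, -9, 0, 0, 5], [-1, -13, 0, 0, 5], [-1, -17, 0, 0, 5], [-1, -20, 0, 0, 5], [-1, -20, 0, 0, 5], [-1, -20, 0, 0, 5]])

```text
time: 46.3
eef_pos: [0.3455, -0.0683, 0.2114]
tcp_rot: [0.001, 0.998, 0.057, 0.001]
force: [0.1, -1.6, 0.8]
gripper_width: 0.582
gripper_force: 0.0
```

Run:
```python
from h import *
st();a=snap('side');b=snap('top')
for n,im,box in(("top",b,(325,155,390,260)),("side",a,(245,240,390,350))):
    x0,y0,x1,y1=box;h=cv2.cvtColor(im[y0:y1,x0:x1],cv2.COLOR_BGR2HSV)
    m=((h[...,1]<60)&(h[...,2]>60)).astype('uint8')
    k,l,t,c=cv2.connectedComponentsWithStats(m)
    for i in range(1,k):
        if t[i,4]>15:print(n,t[i]+np.array([x0,y0,0,0,0]),c[i]+[x0,y0])
    for q in holes(im,box):
        if q[2]>15:print(n,'hole',np.round(q[:3],1),plane(n,q[:2],.013).round(4))
hd=np.radians(6.4);hp=np.array([.4439,-.319])-.044*np.array([np.cos(hd),np.sin(hd)])
kp=hp+.2*np.array([np.cos(hd),np.sin(hd)])
print('expected',hp,kp,[proj(n,(*hp,.013)).round(1) for n in('side','top')],[proj(n,(*kp,.036)).round(1) for n in('side','top')])
for n,im in(('side',a),('top',b)):
    u,v=proj(n,(*kp,.036)).astype(int);g=cv2.cvtColor(im,cv2.COLOR_BGR2GRAY);print(g[v-6:v+7,u-6:u+7])
# bystanders vs first pictures
for n,im in(('side',a),('top',b)):
    o=cv2.imread(f'pics/{n}0.png')
    for nm,p in(('mug',(.67,.045,.06)),('beaker',(.68,-.16,.06)),('bowl',(.40,.33,.03))):
        u,v=proj(n,p).astype(int);d=cv2.absdiff(im,o)[v-15:v+16,u-15:u+16];print(n,nm,(u,v),'mean diff',d.mean().round(2))
```

```text
t 46.3 pos [ 0.3455 -0.0683  0.2114] yaw_y -83.46 tilt [ 0.002 -0.001 -1.   ] F [ 0.1 -1.6  0.8] M [ 0.01 -0.04  0.01] w 49.7 gf 0.0 j [-0.52  0.19  2.09 -0.    0.85  0.94]
top [352 178  17  63 434] [358.8640553  211.57373272]
top hole [361.1 233.2  33.3] [ 0.3984 -0.3254  0.013 ]
side [277 272  73  52 819] [310.17948718 298.25274725]
side hole [288.7 310.7  40. ] [ 0.3997 -0.3221  0.013 ]
expected [ 0.40017421 -0.32390463] [ 0.5989278  -0.30161085] [array([289.2, 311.2]), array([360.7, 232.7])] [array([349.7, 269.2]), array([355.5, 174.7])]
[[143 146 145 136 118  96  91  99 113 128 140 147 151]
 [149 150 138 111  81  68  63  64  77  98 130 146 150]
 [158 155 129  85  63  64  63  61  60  77 115 139 145]
 [158 152 121  75  65  68  67  63  63  71 110 134 141]
 [148 137 100  60  61  69  70  69  65  72 108 134 143]
 [143 126  85  46  54  63  66  66  61  70 108 135 142]
 [139 116  68  31  36  43  51  50  48  73 121 142 143]
 [142 116  63  30  29  34  38  36  42  83 126 146 149]
 [154 128  73  34  33  37  34  33  48  90 121 141 150]
 [163 146 103  49  30  35  33  35  48  86 121 138 142]
 [
[... 517 characters left out ...]
58  52  53  58  73  99 110 113]
 [117 106  86  61  50  47  46  47  49  61  78  91  96]
 [119 111  86  57  42  44  45  45  50  56  63  71  76]
 [121 117  92  65  50  46  44  48  51  56  61  66  70]
 [123 119 101  83  72  63  59  55  53  60  62  65  68]
 [120 117 110 103 102  95  83  69  62  65  69  71  72]
 [116 114 112 116 121 118 104  86  72  68  74  78  80]]
side mug (np.int64(307), np.int64(170)) mean diff 13.89
side beaker (np.int64(346), np.int64(215)) mean diff 12.07
side bowl (np.int64(193), np.int64(148)) mean diff 30.52
top mug (np.int64(254), np.int64(151)) mean diff 6.58
top beaker (np.int64(315), np.int64(149)) mean diff 6.09
top bowl (np.int64(170), np.int64(231)) mean diff 6.03
```

```bash
python3 -c "
from station import ticket
print(ticket.sign_off())"
```

```text
the job is handed in; nothing more can be done
None
```

The job is handed in at 46 s: the key was seated on the screw, pulled to about 0.28 rad (between the marks, by force, geometry and image estimates) and held about 1.5 s, then eased off and laid flat on the mat; seating took several tries that pressed on the screw head with up to about 30 N, the screw's own turn was not measured, and I never moved near the cups or bowl.

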